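# Change over the pocket-hole drilling station

### The arm

A 6-joint arm with a two-finger parallel gripper is mounted at the origin on the work surface. World frame = base frame: x ahead of the robot, y to its left, z up, the work surface at z = 0. Lengths are in mm, angles in rad, forces in N, time in s.
With the tool pointing down it reaches from about 350 to 775 mm from the base axis. Payload 7.3 kg.
Tool frame: the origin (TCP) lies at the very end of the fingers, on their centre line; the grasp point (between the pads) lies 19 mm behind it; z points along the fingers, y is the line along which they close (so a half turn about z gives the same grasp; the last joint's range is limited). The gripper opens to 92 mm and grips with 3 to 60 N. Pads are 19 mm wide; open, the fingers measure 130 mm over their backs; the gripper's body (75 mm by 190 mm) begins 47 mm behind the grasp point.
Start: joints at [1.114, 0.342, 1.524, -0, 1.275, -0.146], TCP at [160.541, 499.871, 226.741] pointing down, gripper open.
Joint ranges: [-2.53, 2.53], [-0.77, 2.02], [0.04, 2.7], [-1, 4.14], [0.28, 2.66], [-3.11, 3.11]. Speed limits (rad/s): [2.57, 2.57, 3.14, 3.14, 3.14, 3.14].

### API

Orientations are given as [roll, pitch, yaw] about the fixed x, y, z axes, in that order (R = Rz(yaw) Ry(pitch) Rx(roll)).
In Python, from plant import get_obs, optics, ticket, finder gives the robot as it stands.
- The arm moves only by the tool send_rows, never from a script. Its arguments are lists of equal length, an entry for each row: "offset": the shift along the tool's x, y, z scaled (see below), a list of three; "delta_rot": the turn, a rotation vector about the tool's x, y, z scaled (see below), a list of three. In form: {"offset": [[dx, dy, dz], ...], "delta_rot": [[rx, ry, rz], ...]}. A call has 1 to 8 rows; each row is the pose to reach, as a shift and turn from the pose commanded when the call began, along the tool's axes at that moment, turning the shorter way round; what a row does not reach only later rows make up. The controller multiplies each number of a shift by 120 mm and each number of a turn by 360 degrees. A row lasts 1/8 s, in which the tool goes at most 62.5 mm and 10.7 degrees, less where a joint would pass 70% of its speed; a pose out of reach is approached as far as the arm can. A call with a number of a shift or a turn outside -1 to 1 is refused whole. A call with a gripper value outside its range is refused whole. "grip" is the opening, from 0 (shut) to 1 (fully open), set as the call begins (left out, the last holds). The fingers move at their own pace and stop on an object; the grip force is fixed at half the most. Time passes only in rows, so rows that repeat a pose let the fingers close. It gives the time, the measured TCP pose, the force, the opening and the grip force at its end, in the units of the state.
- get_obs(): the state, without advancing time (a new reading comes with each control period).
- optics.capture(name): name is "scene" or "top"; returns the picture (400x640x3 uint8, red, green, blue); there is no depth.
- optics.get_calibration(name): a dict with "fx", "fy", "cx", "cy" (pixels), "world_from_camera" (4x4, takes a point from camera to world coordinates). Camera axes: x right, y down, z forward; pixel columns grow to the right and rows downward; lengths in mm; the calibration is good to about 2 mm. A picture is of the moment at which its call begins. get_calibration takes no time and is no camera call.
- ticket.close_job(): hands the job in; it is judged then, once.
Trained networks look in the newest picture that a camera, given by its name, has taken for a name from the list of things; names that differ only in an ending like _2 or _b are one class to them, and where a whole thing is asked for, a point or a joint stands for the part that bears it (a point fixed in the world has none). Each returns a list of dicts, best first, with "confidence" (0 to 1); they miss things now and then, are a little off and sometimes report something else, mostly with a low value. They report only what shows in the picture. A call takes as long as a camera call. They do not tell look-alikes from the thing itself.
- finder.boxes_of(target, camera): "box" ([left, top, right, bottom] in pixels, round what is visible of it).
- finder.silhouettes(target, camera): "region" (400x640 bool, what is visible of it) and "box" ([left, top, right, bottom] in pixels, round what is visible of it).
- finder.pinpoint(target, camera): "uv" ([column, row] in pixels: a listed point, or the origin of a listed thing).
The state is a dict: "time": time; "joint_positions": joint angles; "dq": joint speeds; "tau": joint torques, N m; "tool_pos": TCP position; "tcp_rot": TCP orientation; "contact_force": force on the tool from outside, world axes, zero at the start; "moment": the same for the moment, N m; "grip_width": finger opening in mm; "finger_force": force on a finger pad.
Only numpy, scipy, OpenCV 4.12 (cv2) and the standard library are available. Lean on these libraries where they do the work, as an engineer would, in place of code of your own. Each camera call takes 0.05 s, during which the arm holds its last target. There are 200 camera calls.

### The job

Change over the drilling station: swing the toggle clamp back, put the drilled block from the jig and all sound drilled blocks from the steel catch tray into the grey tote, and put the blocks with a split-off corner into the plywood reject bin. Lay the plain undrilled block that lies on the bench between tray and jig flat in the emptied jig nest, between its low rails, and then swing the clamp arm down over centre onto it; leave the glue, the tin and the tape measure where they are.

Things in the scene. Friction and masses are not known exactly. Their poses are not given: they have to be found in the camera images.
- block_a: sound drilled pine block 90 x 38 x 38 mm, origin at its centre, x along its length, z up as it starts (square section, so any long face may lie down), two dark slots on top; starts in the tray; may be absent
- block_b: sound drilled pine block 90 x 38 x 38 mm, origin at its centre, x along its length, z up as it starts (square section, so any long face may lie down), two dark slots on top; starts in the tray; may be absent
- block_c: sound drilled pine block 90 x 38 x 38 mm, origin at its centre, x along its length, z up as it starts (square section, so any long face may lie down), two dark slots on top; starts in the tray; may be absent
- block_jig: sound drilled pine block 90 x 38 x 38 mm, origin at its centre, x along its length, z up as it starts (square section, so any long face may lie down), two dark slots on top; starts in the jig nest under the clamp
- blank: plain undrilled pine block 90 x 38 x 38 mm, origin at its centre, x along its length, z up as it starts (square section, so any long face may lie down); starts on the bench between the tray and the jig (not the bigger offcuts at the bench edge)
- reject_a: spoilt drilled pine block, 90 x 38 x 38 mm overall, one corner split off: over the last 36 mm at its +x end the +y side is gone through the full height, leaving a 16 mm wide tongue at -y (L shape from above); section whole from x = -45 to +9 mm. Origin at the centre of the full outline, x along its length, z up at the start. Starts in the tray; may be absent
- reject_b: spoilt drilled pine block, 90 x 38 x 38 mm overall, one corner split off: over the last 36 mm at its +x end the +y side is gone through the full height, leaving a 16 mm wide tongue at -y (L shape from above); section whole from x = -45 to +9 mm. Origin at the centre of the full outline, x along its length, z up at the start. Starts in the tray; may be absent
- tray: fixed flat steel catch tray below the chute of the grey drilling machine, 330 (x) x 190 (y) mm, floor 4 mm thick, rim 14 mm high above the bench; origin at the centre of its underside
- tote: fixed open grey plastic tote with a lip at each end, 210 (x) x 150 (y) mm, 60 mm high, walls and floor 5 mm; origin at the centre of its underside
- bin: fixed open plywood reject bin, 210 (x) x 150 (y) mm, 45 mm high, walls and floor 8 mm; origin at the centre of its underside
- jig: fixed plywood jig plate 220 (x) x 90 (y) x 20 mm with the nest towards its +x end and the toggle clamp's post (36 mm wide, top 88 mm above the bench) towards its -x end; origin at the centre of its underside
- nest (a point): centre of a block lying right in the nest (39 mm above the bench, 45 mm along jig x from the jig's origin); x along the block. Rails 8 mm high stand round it with 3 mm clearance on every side; the nest floor is 20 mm above the bench
- clamp (a joint): toggle clamp angle in rad: 0 = arm level, its rubber pad down on a block in the nest (about -0.1 or less with the nest empty); it grows as the handle is swung up and back, away from the nest, to the stop at 1.75. It balances near 1.1: below that it falls shut, beyond that it falls open
- clamp_grip (a point): point to pinch on the black rubber clamp handle, in its middle thickness, 95 mm from the hinge and 25 mm from the handle's free end. The handle is 18 mm wide across the jig (y) and 16 mm thick, its rubber part 70 mm long; it points 45 degrees up towards the nest when the joint is 0 and turns with the joint
- clamp_hinge (a point): hinge axis of the clamp, 75 mm above the bench and 30 mm along -x from the jig's origin; the axis is along the jig's y. The steel arm reaches 68 mm from here, and its pad lies 55 mm out
- glue: bystander: white glue bottle, 56 mm diameter, 170 mm tall; origin at the centre of its underside
- tin: bystander: tin, 80 mm diameter, 100 mm tall; origin at the centre of its underside
- tape: bystander: black tape measure 75 x 45 x 70 mm; origin at the centre of its underside
There are look-alikes about, which are no part of the job. Leave any green or turquoise look-alike of the block_jig alone.

How it is judged:
By the outcome, as a careful person would: the job done as asked, in the order asked, and still so for the second after the job is handed in, with the robot touching nothing.
Of block_a, block_b, block_c only 2 to 3 are there at a start; the rules pass over those that are not, and their reading is None.
Of reject_a, reject_b only 1 to 2 are there at a start; the rules pass over those that are not, and their reading is None.
At some moment in a run one of blank, block_a, block_b, block_c, reject_a, reject_b may be knocked a few centimetres aside while the robot is not near it.
Once in a run the grip may slacken for a moment while it holds something.
It also fails if it takes over 210 s, if anything falls off the work surface, if the arm or the gripper's body presses on something with over 40 N, if the wrist force passes 120 N, or if a joint passes its speed limit or range.

## Working session

There is one attempt and no reset: what is moved stays moved. The work goes in short steps, Python scripts to look and compute and a tool call to move; the robot and the scene stay as the last step left them, time stands still between calls to the robot, and variables do not carry over. Pictures are saved under pics/ and viewed, at most 14 in all, crops included, and the job is handed in when it is done.

Besides the shell and the picture viewer there is one more tool, called after "Request:" as a command line: name --argument value ..., lists and objects as JSON in quotes. send_rows: Moves the arm, as the interface text tells. Its arguments: {"type":"object","properties":{"offset":{"type":"array"},"delta_rot":{"type":"array"},"grip":{"type":"number"}},"required":["offset","delta_rot"]}

```bash
ls; mkdir -p pics; python3 - <<'E'
from plant import get_obs, optics
import cv2,numpy as np
np.set_printoptions(precision=3,suppress=True)
print(get_obs())
for n in("scene","top"):
    im=optics.capture(n);cv2.imwrite(f"pics/{n}0.png",im[:,:,::-1]);c=optics.get_calibration(n);print(n,c)
E
```

```text
pics
{'time': 0.0, 'joint_positions': array([ 1.114,  0.343,  1.525, -0.   ,  1.275, -0.146]), 'dq': array([-0.001,  0.001,  0.002,  0.   , -0.001,  0.001]), 'tau': array([ -0.   , -43.125, -24.422,   0.072,   0.056,  -0.   ]), 'tool_pos': array([160.368, 499.498, 226.052]), 'tcp_rot': array([-3.14 , -0.   ,  2.831]), 'contact_force': array([0.203, 0.663, 0.076]), 'moment': array([0.02 , 0.056, 0.004]), 'finger_force': 0.0, 'grip_width': 92.0209327127723}
scene {'fx': 396.67437678280186, 'fy': 396.67437678280186, 'cx': 319.08317656363823, 'cy': 196.101084227285, 'world_from_camera': array([[  -0.696,    0.577,   -0.428, 1084.56 ],
       [   0.718,    0.561,   -0.411,  455.251],
       [   0.003,   -0.593,   -0.805, 1161.562],
       [   0.   ,    0.   ,    0.   ,    1.   ]])}
top {'fx': 378.7378956152971, 'fy': 378.7378956152971, 'cx': 325.51411998565163, 'cy': 199.05798453317905, 'world_from_camera': array([[   0.022,   -0.987,    0.159,  340.957],
       [  -1.   ,   -0.022,    0.003,  -91.593],
       [   0.001,   -0.159,   -0.987, 1281.209],
       [   0.   ,    0.   ,    0.   ,    1.   ]])}
```

View pics/scene0.png

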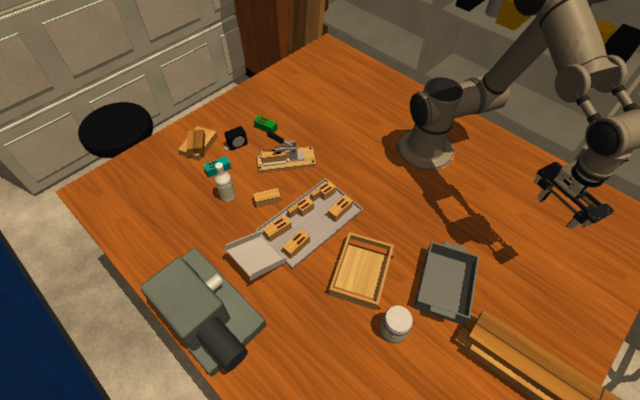

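View pics/top0.png

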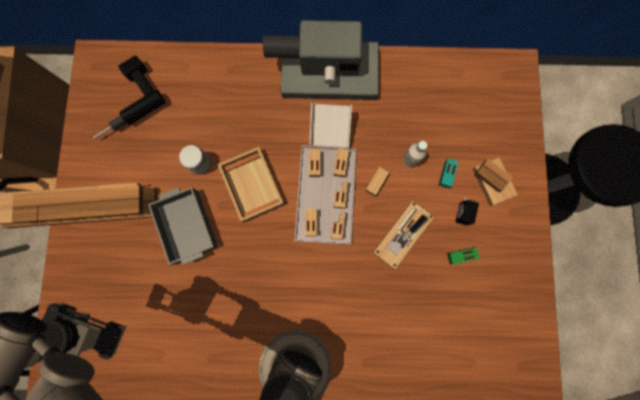

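The top view shows five tray blocks at about (315,162), (341,162), (341,194), (311,222) and (338,226). The blank is at (377,181), and the jig is at (404,236) with its black handle at (420,220). The tote is at (182,226) and the bin at (252,184). Possible mix-ups are the turquoise block (449,173), the green block (463,256) and the offcuts (495,180).

```bash
cat > h.py <<'E'
from plant import get_obs, optics, ticket, finder
import cv2,numpy as np
np.set_printoptions(precision=3,suppress=True)
C={n:optics.get_calibration(n) for n in("scene","top")}
def proj(n,P):
    c=C[n];T=np.linalg.inv(c["world_from_camera"]);P=np.atleast_2d(P)@T[:3,:3].T+T[:3,3]
    return np.c_[c["fx"]*P[:,0]/P[:,2]+c["cx"],c["fy"]*P[:,1]/P[:,2]+c["cy"]]
def ray(n,uv):
    c=C[n];W=c["world_from_camera"];d=W[:3,:3]@np.array([(uv[0]-c["cx"])/c["fx"],(uv[1]-c["cy"])/c["fy"],1])
    return W[:3,3],d/np.linalg.norm(d)
def onz(n,uv,z):
    o,d=ray(n,uv);return o+d*(z-o[2])/d[2]
def tri(a,b):
    """scene uv, top uv -> point, miss distance"""
    A=[];B=[];
    for n,uv in(("scene",a),("top",b)):
        o,d=ray(n,uv);M=np.eye(3)-np.outer(d,d);A.append(M);B.append(M@o)
    p=np.linalg.solve(A[0]+A[1],B[0]+B[1]);
    return p,max(np.linalg.norm(A[i]@p-B[i]) for i in(0,1))
def cap():
    return {n:optics.capture(n) for n in C}
E
python3 - <<'E'
from h import *
I=cap()
a=cv2.resize(I["top"][135:275,290:480],None,fx=4,fy=4,interpolation=cv2.INTER_CUBIC)
b=cv2.resize(I["scene"][110:270,220:375],None,fx=3.75,fy=3.75,interpolation=cv2.INTER_CUBIC)
cv2.imwrite("pics/c1.png",a[:,:,::-1]);cv2.imwrite("pics/c2.png",b[:,:,::-1])
for t in["block_a","reject_a","blank","block_jig","nest","clamp_grip","clamp_hinge","tray","tote","bin","jig","tin","glue","tape"]:
    r={n:[(x["uv"],x["confidence"]) for x in finder.pinpoint(t,n)] for n in C}
    print(t)
    for n in r: print("  ",n,[(np.round(u,1).tolist(),round(c,2)) for u,c in r[n]])
    for s,cs in r["scene"]:
        for u,cu in r["top"]:
            p,m=tri(s,u)
            if m<8 and -15<p[2]<160: print("    ",p,round(m,1),round(min(cs,cu),2))
print(get_obs()["time"])
E
```

```text
block_a
   scene [([337.8, 205.7], 0.84), ([277.2, 229.2], 0.79), ([295.7, 242.1], 0.55), ([310.0, 223.8], 0.4)]
   top [([315.3, 161.4], 0.84), ([311.6, 220.0], 0.83), ([340.9, 165.9], 0.52)]
     [471.078 -43.904  37.044] 0.2 0.83
     [ 667.202 -140.687    0.456] 2.4 0.52
     [671.019 -49.196  29.768] 1.6 0.55
reject_a
   scene [([299.8, 212.6], 0.87), ([322.8, 194.0], 0.79), ([361.6, 273.6], 0.34)]
   top [([341.4, 194.1], 0.6), ([334.8, 221.7], 0.59)]
     [ 565.74  -140.583   -4.215] 2.1 0.6
     [ 467.43  -120.122   30.142] 0.4 0.59
blank
   scene [([269.6, 195.0], 0.68)]
   top [([373.3, 182.2], 0.54)]
     [ 603.706 -247.977   35.152] 1.0 0.54
block_jig
   scene [([273.9, 154.4], 0.85), ([261.5, 125.9], 0.68), ([217.3, 164.2], 0.62)]
   top [([462.1, 255.1], 0.74), ([450.2, 176.5], 0.64), ([409.9, 222.5], 0.53)]
     [ 470.563 -367.608   50.053] 3.4 0.53
     [ 372.33  -553.872    4.009] 7.2 0.68
     [ 634.988 -515.277   11.29 ] 1.7 0.62
nest
   scene [([265.2, 196.2], 0.7), ([300.6, 213.6], 0.62), ([273.3, 154.8], 0.6)]
   top [([411.8, 224.4], 0.58)]
     [ 466.07  -377.
[... 450 characters left out ...]
9  -1.139] 0.9 0.79
tote
   scene [([442.2, 280.3], 0.73)]
   top [([186.2, 227.8], 0.61)]
     [439.572 372.623  15.373] 3.3 0.61
bin
   scene [([360.8, 273.8], 0.58)]
   top [([254.1, 182.7], 0.87)]
     [597.014 165.053  -3.4  ] 5.8 0.58
jig
   scene [([285.2, 158.3], 0.91)]
   top [([403.6, 235.4], 0.76)]
     [ 430.293 -354.451    6.641] 2.1 0.76
tin
   scene [([392.5, 328.5], 0.79), ([446.4, 282.5], 0.63)]
   top [([198.9, 165.3], 0.73), ([314.4, 221.2], 0.65)]
     [659.516 352.477  -2.398] 3.5 0.73
glue
   scene [([226.2, 196.3], 0.69)]
   top [([405.2, 160.4], 0.71)]
tape
   scene [([238.7, 146.2], 0.86)]
   top [([463.2, 211.4], 0.73)]
     [ 512.401 -555.1     -7.34 ] 6.7 0.73
1.6
```

View pics/c1.png

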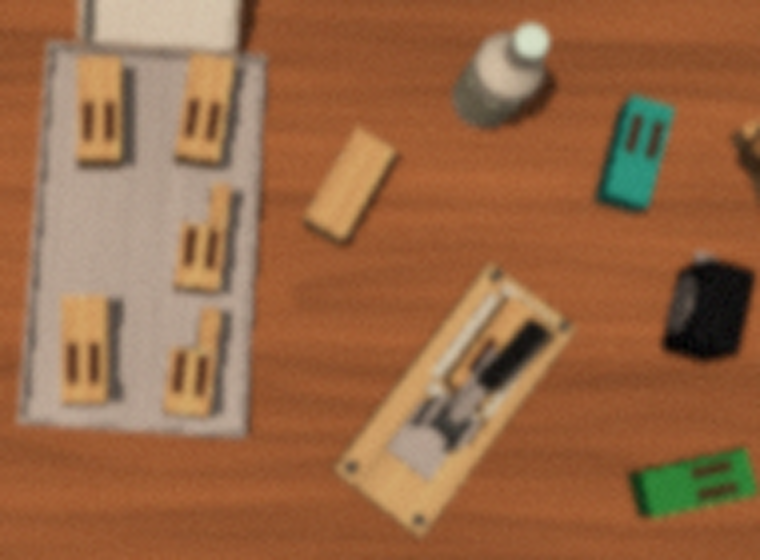

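View pics/c2.png

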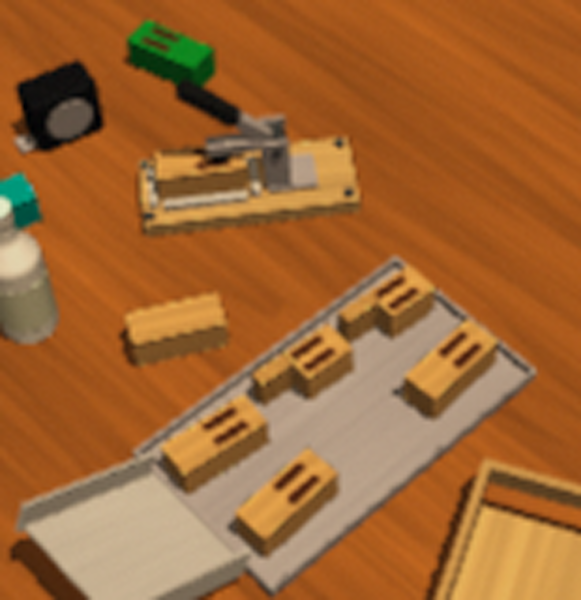

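The crops show three sound blocks (left column and upper right) and two rejects (right column, middle and lower), with both rejects' tongues pointing +x. The blank is plain and sits between tray and jig, and the jig block is under the closed clamp. I'll leave the coloured look-alikes alone. Next I fit exact poses from silhouettes in both views.

```bash
cat >> h.py <<'E'
from scipy.optimize import minimize
def box(x0,x1,y0,y1,z0,z1): return np.array([[x,y,z] for x in(x0,x1) for y in(y0,y1) for z in(z0,z1)],float)
BLOCK=[box(-45,45,-19,19,-19,19)]
REJ=[box(-45,9,-19,19,-19,19),box(9,45,-19,-3,-19,19)]
TOTE=[box(-105,105,-75,75,0,60)]; BIN=[box(-105,105,-75,75,0,45)]; PLATE=[box(-110,110,-45,45,0,20)]
S=4
def render(n,parts,x,y,z,yaw,win):
    l,t,r,b=win;m=np.zeros(((b-t)*S,(r-l)*S),np.uint8);c,s=np.cos(yaw),np.sin(yaw)
    for P in parts:
        Q=P@np.array([[c,s,0],[-s,c,0],[0,0,1]])+[x,y,z]
        uv=(proj(n,Q)-[l,t]+.5)*S-.5
        cv2.fillConvexPoly(m,cv2.convexHull(np.round(uv*16).astype(np.int32)),1,shift=4)
    return cv2.resize(m.astype(np.float32),(r-l,b-t),interpolation=cv2.INTER_AREA)
def fit(parts,z,masks,p0,freez=False):
    """masks: {cam: bool region}; returns x,y,yaw,(z),iou"""
    W={}
    for n,m in masks.items():
        v,u=np.where(m);W[n]=(max(u.min()-12,0),max(v.min()-12,0),min(u.max()+13,640),min(v.max()+13,400))
    def cost(p):
        c=0
        for n,m in masks.items():
            l,t,r,b=W[n];k=m[t:b,l:r].astype(np.float32);q=render(n,parts,p[0],p[1],p[3] if freez else z,p[2],W[n])
            c+=1-np.minimum(k,q).sum()/np.maximum(k,q).sum()
        return c/len(masks)
    best=None
    for dy in(-.25,0,.25):
        x0=np.r_[p0[:2],p0[2]+dy]; 
        if freez:x0=np.r_[x0,z]
        st=np.diag([8,8,.2]+([8] if freez else []))
        r=minimize(cost,x0,method="Nelder-Mead",options=dict(initial_simplex=np.vstack([x0,x0+st]),xatol=.1,fatol=1e-4,maxiter=250))
        if best is None or r.fun<best.fun:best=r
    return np.r_[best.x,1-best.fun]
def masks_near(name,P,cams=("scene","top"),rad=9):
    out={}
    for n in cams:
        uv=proj(n,P)[0];best=None
        for d in finder.silhouettes(name,n):
            b=np.array(d["box"]);e=np.hypot(*((b[:2]+b[2:])/2-uv))
            if e<rad and(best is None or e<best[0]):best=(e,d["region"])
        if best:out[n]=best[1]
    return out
E
python3 - <<'E'
from h import *
cap()
D=[onz("top",((u+.5)/4-.5+290,(v+.5)/4-.5+135),42) for u,v in((100,108),(206,107),(86,348),(200,250),(195,370),(350,185))]
names=["block_a"]*3+["reject_a"]*2+["blank"]
ys=[0,-.1,0,-.15,-.15,-.55]
for d,nm,y in zip(D,names,ys):
    z=19 if nm=="blank" else 23
    m=masks_near(nm,[d[0],d[1],z])
    print(nm,d[:2],list(m))
    if m:
        P=REJ if nm=="reject_a" else BLOCK
        print("   ",fit(P,z,m,[d[0],d[1],y])); print("   free z",fit(P,z,m,[d[0],d[1],y],True))
for nm,P,p0 in(("tote",TOTE,(440,372,.25)),("bin",BIN,(597,165,.3)),("jig",PLATE,(430,-354,-.6))):
    m=masks_near(nm,[p0[0],p0[1],20],rad=25);print(nm,list(m))
    if m: print("   ",fit(P,0,m,[p0[0],p0[1],p0[2]+(np.pi/2 if 0 else 0)]),fit(P,0,m,[p0[0],p0[1],p0[2]+np.pi/2]))
pl=[(495,263),(575,322),(422,535),(335,468)]
q=np.array([onz("top",((u+.5)/4-.5+290,(v+.5)/4-.5+135),20) for u,v in pl]);print(q,q.mean(0),np.linalg.norm(q-np.roll(q,1,0),axis=1))
print(get_obs()["time"])
E
```

```text
block_a [667.961 -48.598] ['scene', 'top']
    [666.825 -47.741   0.028   0.873]
   free z [667.416 -48.046   0.027  14.006   0.905]
block_a [ 670.803 -137.819] ['scene', 'top']
    [ 671.442 -135.571   -0.134    0.898]
   free z [ 671.945 -136.554   -0.131   16.071    0.945]
block_a [465.027 -42.49 ] ['scene', 'top']
    [463.29  -39.89    0.032   0.902]
   free z [462.218 -40.139   0.032  15.783   0.94 ]
reject_a [ 548.617 -134.721] ['scene', 'top']
    [ 561.419 -134.84    -0.101    0.84 ]
   free z [ 560.971 -135.808   -0.103   15.923    0.876]
reject_a [ 448.925 -132.222] ['scene', 'top']
    [ 457.849 -128.246   -0.118    0.876]
   free z [ 457.369 -128.966   -0.109   18.26     0.9  ]
blank [ 606.407 -259.084] ['scene', 'top']
    [ 609.039 -258.305   -0.5      0.906]
   free z [ 609.132 -259.742   -0.516   13.089    0.945]
tote ['scene', 'top']
    [443.239 382.164   0.419   0.938] [443.375 382.104   0.418   0.938]
bin ['scene', 'top']
    [588.97  168.624   0.439   0.944] [588.954 168.542   0.439   0.944]
jig ['scene', 'top']
    [ 431.709 -350.09    -0.643    0.739] [ 432.204 -350.405    2.506    0.739]
[[ 546.681 -384.284   20.   ]
 [ 498.092 -450.544   20.   ]
 [ 319.652 -321.094   20.   ]
 [ 372.475 -249.738   20.   ]] [ 434.225 -351.415   20.   ] [220.114  82.166 220.45   88.781]
2.6
```

```bash
cat > pl.py <<'E'
import json,os,numpy as np
from scipy.spatial.transform import Rotation as R
F="cmd.json"
def load(): return json.load(open(F)) if os.path.exists(F) else [160.541,499.871,226.741,2.831]
def plan(*wps):
    """wps: (x,y,z,yaw[,step mm]) or ('grip',g,rows). Prints calls; stores the final command."""
    p=np.array(load(),float);rows=[]
    for w in wps:
        if w[0]=="grip": rows+=[("g",w[1],w[2])];continue
        q=np.array(w[:4],float);st=w[4] if len(w)>4 else 45
        a=p if not any(r[0]=="p" for r in rows) else [r for r in rows if r[0]=="p"][-1][1]
        n=int(max(1,np.ceil(np.linalg.norm(q[:3]-a[:3])/st),np.ceil(abs(q[3]-a[3])/np.radians(9))))
        rows+=[("p",a+(q-a)*k/n) for k in range(1,n+1)]
    i=0;g=None
    while i<len(rows):
        if rows[i][0]=="g":
            print(json.dumps({"offset":[[0,0,0]]*rows[i][2],"delta_rot":[[0,0,0]]*rows[i][2],"grip":rows[i][1]}));i+=1;continue
        M=R.from_euler("xyz",[np.pi,0,p[3]]);O=[];D=[]
        while i<len(rows) and rows[i][0]=="p" and len(O)<8:
            q=rows[i][1];o=M.inv().apply(q[:3]-p[:3])/120
            if abs(o).max()>1:break
            O.append([round(float(v),3)+0.0 for v in o]);D.append([0,0,round(float(-(q[3]-p[3])/2/np.pi),4)+0.0]);i+=1
        assert O
        p=np.r_[p[:3]+M.apply(np.array(O[-1])*120),p[3]-D[-1][2]*2*np.pi]
        print(json.dumps({"offset":O,"delta_rot":D}))
    json.dump(list(map(float,p)),open(F,"w"));print("end",np.round(p,2))
E
python3 - <<'E'
from pl import *
plan((350,420,230,2.83),(500,120,230,2.6),(485,-250,220,2.5),(461.5,-373,190,2.5))
E
```

```text
{"offset": [[-0.341, -0.03, -0.005], [-0.683, -0.06, -0.011]], "delta_rot": [[0, 0, 0.0], [0, 0, 0.0001]]}
{"offset": [[-0.341, -0.031, -0.005], [-0.682, -0.061, -0.011]], "delta_rot": [[0, 0, 0.0], [0, 0, 0.0]]}
{"offset": [[-0.342, -0.03, -0.005], [-0.586, -0.279, -0.005], [-0.831, -0.529, -0.005]], "delta_rot": [[0, 0, 0.0001], [0, 0, 0.0046], [0, 0, 0.0092]]}
{"offset": [[-0.258, -0.235, 0.0], [-0.517, -0.47, 0.0], [-0.775, -0.705, 0.0]], "delta_rot": [[0, 0, 0.0046], [0, 0, 0.0092], [0, 0, 0.0137]]}
{"offset": [[-0.278, -0.212, 0.0], [-0.555, -0.424, 0.0], [-0.833, -0.636, 0.0], [-0.971, -0.95, 0.009]], "delta_rot": [[0, 0, 0.0046], [0, 0, 0.0092], [0, 0, 0.0138], [0, 0, 0.0155]]}
{"offset": [[-0.168, -0.299, 0.009], [-0.336, -0.598, 0.019], [-0.504, -0.897, 0.028]], "delta_rot": [[0, 0, 0.0018], [0, 0, 0.0036], [0, 0, 0.0053]]}
{"offset": [[-0.178, -0.293, 0.009], [-0.356, -0.586, 0.018], [-0.534, -0.879, 0.028]], "delta_rot": [[0, 0, 0.0018], [0, 0, 0.0036], [0, 0, 0.0053]]}
{"offset": [[-0.187, -0.287, 0.009], [-0.375, -0.574, 0.018], [-0.52, -0.89, 0.102]], "delta_rot": [[0, 0, 0.0018], [0, 0, 0.0036], [0, 0, 0.0036]]}
{"offset": [[-0.152, -0.313, 0.083], [-0.304, -0.626, 0.166]], "delta_rot": [[0, 0, 0.0], [0, 0, 0.0]]}
end [ 461.48 -372.98  190.02    2.5 ]
```

```bash
rm -f cmd.json; python3 - <<'E'
s=open('pl.py').read();k=s.index("def plan")
s=s[:k]+'''def plan(*wps):
    """wps: (x,y,z,yaw[,mm per row]) or ('grip',g,rows). Prints one target xN rows per call; stores the final command."""
    p=np.array(load(),float)
    for w in wps:
        if w[0]=="grip": print("  GRIP",w[1],"x",w[2]);continue
        q=np.array(w[:4],float);st=w[4] if len(w)>4 else 58
        M=R.from_euler("xyz",[np.pi,0,p[3]]);m=int(np.ceil(abs(M.inv().apply(q[:3]-p[:3])).max()/118-1e-6)) or 1
        for k in range(m):
            t=p+(q-p)/(m-k);M=R.from_euler("xyz",[np.pi,0,p[3]]);fine=k==m-1
            o=np.round(M.inv().apply(t[:3]-p[:3])/120,3 if fine else 2);d=round(-(t[3]-p[3])/2/np.pi,4 if fine else 3)
            n=int(max(1,np.ceil(np.linalg.norm(o)*120/st),np.ceil(abs(d)*360/10)))
            p=np.r_[p[:3]+M.apply(o*120),p[3]-d*2*np.pi]
            print(" ",o.tolist(),d,"x",n)
    json.dump(list(map(float,p)),open(F,"w"));print("end",np.round(p,2))
'''
open('pl.py','w').write(s)
E
python3 - <<'E'
from pl import *
plan((430,320,215,2.7),(480,-180,200,2.5),(461.5,-373,165,2.5))
E
```

```text
[-0.87, -0.25, 0.03] 0.007 x 2
  [-0.87, -0.21, 0.03] 0.007 x 2
  [-0.884, -0.166, 0.038] 0.0068 x 2
  [-0.54, -0.9, 0.03] 0.008 x 3
  [-0.58, -0.87, 0.03] 0.008 x 3
  [-0.63, -0.84, 0.03] 0.008 x 3
  [-0.666, -0.801, 0.035] 0.0079 x 3
  [-0.42, -0.69, 0.15] -0.0 x 2
  [-0.42, -0.691, 0.142] -0.0 x 2
end [ 461.53 -373.03  164.94    2.5 ]
```

Request:
send_rows --offset '[[-0.87, -0.25, 0.03], [-0.87, -0.25, 0.03]]' --delta_rot '[[0, 0, 0.007], [0, 0, 0.007]]'

```text
time: 2.85
tool_pos: [251.7, 438.5, 223.1]
tcp_rot: [3.142, 0.0, 2.787]
contact_force: [-0.7, 0.7, -0.3]
grip_width: 91.5
finger_force: 0.0
```

Request:
send_rows --offset '[[-0.87, -0.21, 0.03], [-0.87, -0.21, 0.03]]' --delta_rot '[[0, 0, 0.007], [0, 0, 0.007]]'

```text
time: 3.1
tool_pos: [341.6, 378.1, 219.6]
tcp_rot: [3.141, 0.0, 2.741]
contact_force: [-0.2, -0.3, -0.3]
grip_width: 92.0
finger_force: 0.0
```

Request:
send_rows --offset '[[-0.884, -0.166, 0.038], [-0.884, -0.166, 0.038]]' --delta_rot '[[0, 0, 0.0068], [0, 0, 0.0068]]'

```text
time: 3.35
tool_pos: [431.8, 318.4, 214.9]
tcp_rot: [3.141, 0.0, 2.699]
contact_force: [0.0, 0.8, -0.6]
grip_width: 91.8
finger_force: 0.0
```

Request:
send_rows --offset '[[-0.54, -0.9, 0.03], [-0.54, -0.9, 0.03], [-0.54, -0.9, 0.03]]' --delta_rot '[[0, 0, 0.008], [0, 0, 0.008], [0, 0, 0.008]]'

```text
time: 3.72
tool_pos: [442.8, 191.1, 211.3]
tcp_rot: [-3.141, 0.0, 2.644]
contact_force: [-0.0, 0.2, -0.7]
grip_width: 91.6
finger_force: 0.0
```

Request:
send_rows --offset '[[-0.58, -0.87, 0.03], [-0.58, -0.87, 0.03], [-0.58, -0.87, 0.03]]' --delta_rot '[[0, 0, 0.008], [0, 0, 0.008], [0, 0, 0.008]]'

```text
time: 4.1
tool_pos: [455.0, 67.1, 207.8]
tcp_rot: [-3.141, 0.0, 2.594]
contact_force: [0.3, 2.0, 0.3]
grip_width: 92.0
finger_force: 0.0
```

Request:
send_rows --offset '[[-0.63, -0.84, 0.03], [-0.63, -0.84, 0.03], [-0.63, -0.84, 0.03]]' --delta_rot '[[0, 0, 0.008], [0, 0, 0.008], [0, 0, 0.008]]'

```text
time: 4.47
tool_pos: [468.0, -57.5, 204.1]
tcp_rot: [3.141, 0.0, 2.545]
contact_force: [0.0, 1.1, 1.0]
grip_width: 91.8
finger_force: 0.0
```

Request:
send_rows --offset '[[-0.666, -0.801, 0.035], [-0.666, -0.801, 0.035], [-0.666, -0.801, 0.035]]' --delta_rot '[[0, 0, 0.0079], [0, 0, 0.0079], [0, 0, 0.0079]]'

```text
time: 4.85
tool_pos: [480.8, -181.2, 199.6]
tcp_rot: [3.141, 0.0, 2.497]
contact_force: [0.4, 0.5, -0.7]
grip_width: 91.6
finger_force: 0.0
```

Request:
send_rows --offset '[[-0.42, -0.69, 0.15], [-0.42, -0.69, 0.15]]' --delta_rot '[[0, 0, 0], [0, 0, 0]]'

```text
time: 5.1
tool_pos: [471.6, -275.3, 181.6]
tcp_rot: [3.141, -0.0, 2.502]
contact_force: [-0.8, -0.5, -0.5]
grip_width: 91.9
finger_force: 0.0
```

Request:
send_rows --offset '[[-0.42, -0.691, 0.142], [-0.42, -0.691, 0.142], [-0.42, -0.691, 0.142]]' --delta_rot '[[0, 0, 0], [0, 0, 0], [0, 0, 0]]'

```text
time: 5.48
tool_pos: [462.2, -372.3, 163.9]
tcp_rot: [3.141, -0.001, 2.499]
contact_force: [0.0, 0.8, 0.5]
grip_width: 91.9
finger_force: 0.0
```

Request:
send_rows --offset '[[0, 0, 0.17], [0, 0, 0.35], [0, 0, 0.35]]' --delta_rot '[[0, 0, 0], [0, 0, 0], [0, 0, 0]]'

```text
time: 5.85
tool_pos: [462.0, -369.5, 121.8]
tcp_rot: [3.14, -0.004, 2.502]
contact_force: [0.3, 1.0, 0.3]
grip_width: 92.0
finger_force: 0.0
```

Request:
send_rows --offset '[[0, 0, 0], [0, 0, 0], [0, 0, 0], [0, 0, 0], [0, 0, 0], [0, 0, 0]]' --delta_rot '[[0, 0, 0], [0, 0, 0], [0, 0, 0], [0, 0, 0], [0, 0, 0], [0, 0, 0]]' --grip 0

```text
time: 6.6
tool_pos: [461.3, -373.2, 122.9]
tcp_rot: [3.141, -0.0, 2.499]
contact_force: [0.7, 0.8, 0.2]
grip_width: 36.1
finger_force: 0.0
```

```bash
python3 - <<'E'
from h import *
print(get_obs())
a=optics.capture("scene")[90:190,230:340];b=optics.capture("top")[190:270,360:470]
a=cv2.resize(a,(770,700)[:2] and (440,400),interpolation=cv2.INTER_CUBIC);b=cv2.resize(b,(330,240),interpolation=cv2.INTER_CUBIC)
c=np.zeros((400,770,3),np.uint8);c[:,:440]=a;c[:240,440:]=b
cv2.imwrite("pics/c3.png",c[:,:,::-1])
E
```

```text
{'time': 6.6, 'joint_positions': array([-0.809,  0.561,  1.471,  0.   ,  1.109, -1.738]), 'dq': array([ 0.001,  0.003,  0.   , -0.002,  0.001, -0.002]), 'tau': array([  0.009, -51.93 , -22.301,  -0.044,   0.076,   0.001]), 'tool_pos': array([ 461.307, -373.157,  122.85 ]), 'tcp_rot': array([ 3.141, -0.   ,  2.499]), 'contact_force': array([0.718, 0.847, 0.191]), 'moment': array([ 0.002, -0.015,  0.015]), 'finger_force': 0.0, 'grip_width': 36.07537734932608}
```

View pics/c3.png

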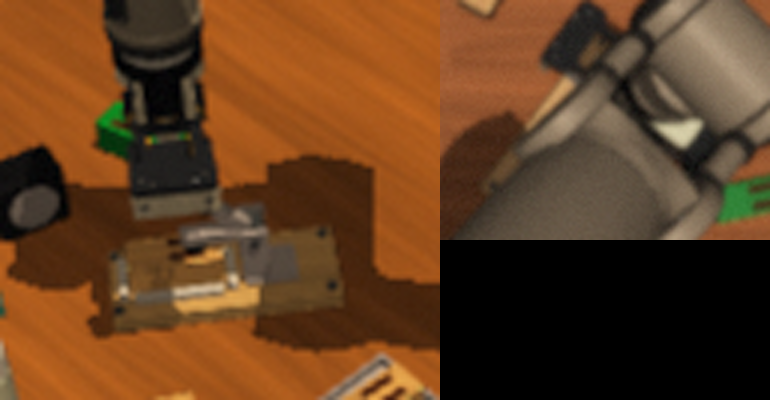

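The gripper sits over the handle and hides it in the scene crop at about (175,200). The fingers were still closing at 36 mm, so I keep closing.

Request:
send_rows --offset '[[0, 0, 0], [0, 0, 0], [0, 0, 0], [0, 0, 0]]' --delta_rot '[[0, 0, 0], [0, 0, 0], [0, 0, 0], [0, 0, 0]]' --grip 0

```text
time: 7.2
tool_pos: [463.0, -370.8, 122.8]
tcp_rot: [3.137, -0.0, 2.5]
contact_force: [6.6, 7.7, 0.1]
grip_width: 17.7
finger_force: 30.0
```

```bash
python3 - <<'E'
import numpy as np
# arc about hinge: tool x = -u (away from nest); per-call cumulative offsets from q=0
for q in (.2,.4,.6,.8,1.0,1.2,1.4,1.6,1.7):
    e=np.pi/4+q; print(q, np.round([(np.cos(np.pi/4)-np.cos(e))*95/120,0,-(np.sin(e)-np.sin(np.pi/4))*95/120],3))
E
```

```text
0.2 [ 0.122  0.    -0.1  ]
0.4 [ 0.262  0.    -0.174]
0.6 [ 0.414  0.    -0.218]
0.8 [ 0.571  0.    -0.232]
1.0 [ 0.728  0.    -0.214]
1.2 [ 0.879  0.    -0.165]
1.4 [ 1.016  0.    -0.087]
1.6 [1.136 0.    0.017]
1.7 [1.187 0.    0.077]
```

Request:
send_rows --offset '[[0.06, 0.02, -0.05], [0.122, 0.02, -0.1], [0.19, 0.02, -0.14], [0.262, 0.02, -0.174], [0.338, 0.02, -0.198], [0.414, 0.02, -0.218]]' --delta_rot '[[0, 0, 0], [0, 0, 0], [0, 0, 0], [0, 0, 0], [0, 0, 0], [0, 0, 0]]'

```text
time: 7.95
tool_pos: [423.2, -341.0, 149.4]
tcp_rot: [3.141, 0.002, 2.499]
contact_force: [7.5, 0.2, -7.6]
grip_width: 17.8
finger_force: 30.0
```

Request:
send_rows --offset '[[0.078, 0, -0.01], [0.157, 0, -0.014], [0.236, 0, -0.008], [0.314, 0, 0.004], [0.39, 0, 0.025], [0.465, 0, 0.053], [0.535, 0, 0.09], [0.602, 0, 0.131]]' --delta_rot '[[0, 0, 0], [0, 0, 0], [0, 0, 0], [0, 0, 0], [0, 0, 0], [0, 0, 0], [0, 0, 0], [0, 0, 0]]'

```text
time: 8.95
tool_pos: [365.3, -297.6, 136.6]
tcp_rot: [3.141, 0.003, 2.5]
contact_force: [-1.9, 9.9, 21.3]
grip_width: 17.7
finger_force: 30.0
```

Request:
send_rows --offset '[[0.06, 0, 0.052], [0.12, 0, 0.104], [0.171, 0, 0.164], [0.171, 0, 0.164]]' --delta_rot '[[0, 0, 0], [0, 0, 0], [0, 0, 0], [0, 0, 0]]'

```text
time: 9.45
tool_pos: [345.2, -282.4, 114.5]
tcp_rot: [3.14, -0.008, 2.5]
contact_force: [-9.5, 12.6, 18.2]
grip_width: 17.7
finger_force: 30.0
```

Request:
send_rows --offset '[[0, 0, 0], [0, 0, 0], [0, 0, 0], [0, 0, 0]]' --delta_rot '[[0, 0, 0], [0, 0, 0], [0, 0, 0], [0, 0, 0]]' --grip 0.6

```text
time: 9.95
tool_pos: [348.6, -286.0, 113.6]
tcp_rot: [-3.142, -0.0, 2.5]
contact_force: [-0.8, -0.2, 0.3]
grip_width: 52.3
finger_force: 0.0
```

Request:
send_rows --offset '[[0, 0, -0.4], [0, 0, -0.8], [0, 0, -0.8]]' --delta_rot '[[0, 0, 0], [0, 0, 0], [0, 0, 0]]'

```text
time: 10.32
tool_pos: [350.1, -287.4, 212.9]
tcp_rot: [-3.14, 0.007, 2.5]
contact_force: [-0.2, -0.9, -0.1]
grip_width: 55.3
finger_force: 0.0
```

Request:
send_rows --offset '[[-0.4, 0.85, 0], [-0.4, 0.85, 0]]' --delta_rot '[[0, 0, 0], [0, 0, 0]]'

```text
time: 10.58
tool_pos: [449.1, -232.2, 208.7]
tcp_rot: [3.141, -0.001, 2.498]
contact_force: [-0.3, -1.1, -0.4]
grip_width: 55.2
finger_force: 0.0
```

```bash
python3 - <<'E'
from h import *
from pl import *
p=np.array([461.53,-373.03,122.94])+R.from_euler("xyz",[np.pi,0,2.5]).apply(np.array([1.187-.4,.02+.85,.077-.8])*120)
json.dump([*p,2.5],open(F,"w"));print(p,get_obs()["tool_pos"])
I=cap()
g=np.array([467.7,-377.1,39])
m=masks_near("block_jig",g,rad=12);print(list(m))
for f in(0,1): print(fit(BLOCK,39,m,[*g[:2],-.643],bool(f)))
for n,P in(("clamp_grip",0),("clamp_hinge",0),("nest",0)):
    print(n,[[(np.round(d["uv"],1),round(d["confidence"],2)) for d in finder.pinpoint(n,c)][:2] for c in C])
a=cv2.resize(I["scene"][90:190,230:340],(440,400),interpolation=cv2.INTER_CUBIC);b=cv2.resize(I["top"][190:280,360:450],(360,360),interpolation=cv2.INTER_CUBIC)
c=np.zeros((400,800,3),np.uint8);c[:,:440]=a;c[:360,440:]=b
cv2.imwrite("pics/c4.png",c[:,:,::-1])
E
```

```text
[ 448.35  -232.871  209.7  ] [ 449.068 -232.245  208.723]
['scene']
[ 469.934 -374.989   -0.636    0.869]
[ 469.014 -376.343   -0.634   37.248    0.872]
clamp_grip [[], [(array([254.6, 183.8]), 0.19)]]
clamp_hinge [[(array([293.2, 143.3]), 0.82)], [(array([401.2, 239.5]), 0.63)]]
nest [[(array([322.1, 191.1]), 0.72), (array([270.9, 155.3]), 0.59)], []]
```

View pics/c4.png

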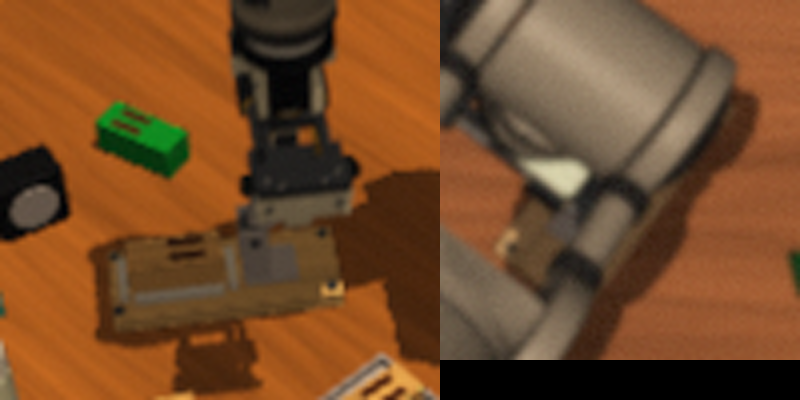

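The clamp is open and the arm stands back near crop pixel (250,220). The jig block lies in the nest at crop pixel (185,270), slots up.

```bash
python3 - <<'E'
from pl import *
plan((470,-375.3,140,2.502),(470,-375.3,34,2.502,30),("grip",0,6),(470,-375.3,180,2.502),(490,-150,190,2.7),(470,200,190,3.3),(470,330,190,3.56))
c,s=np.cos(.419),np.sin(.419)
for u,v in((-48,-22),(48,-22),(-48,22),(48,22)): print(u,v,443.2+c*u-s*v,382.1+s*u+c*v)
E
```

```text
[-0.855, -0.843, 0.581] -0.0003 x 3
  [0.0, 0.0, 0.883] -0.0 x 4
  GRIP 0 x 6
  [0.0, 0.0, -0.61] -0.0 x 2
  [0.0, 0.0, -0.606] -0.0 x 2
  [0.49, 0.8, -0.04] -0.016 x 2
  [0.414, 0.852, -0.044] -0.0155 x 2
  [0.47, 0.86, 0.0] -0.032 x 3
  [0.28, 0.93, 0.0] -0.032 x 3
  [0.098, 0.965, 0.0] -0.0315 x 3
  [-0.09, 0.53, 0.0] -0.021 x 2
  [-0.151, 0.524, 0.0] -0.0204 x 2
end [469.97 329.96 190.02   3.56]
-48 -22 408.3028178092642 342.4744189298555
48 -22 495.9984572479499 381.5317463274136
-48 22 390.4015427520501 382.66825367258645
48 22 478.0971821907358 421.72558107014453
```

Request:
send_rows --offset '[[-0.855, -0.843, 0.581], [-0.855, -0.843, 0.581], [-0.855, -0.843, 0.581], [-0.855, -0.843, 0.581]]' --delta_rot '[[0, 0, -0.0003], [0, 0, -0.0003], [0, 0, -0.0003], [0, 0, -0.0003]]' --grip 0.75

```text
time: 11.58
tool_pos: [468.5, -377.3, 138.1]
tcp_rot: [3.141, -0.003, 2.498]
contact_force: [0.3, 0.3, 0.5]
grip_width: 68.5
finger_force: 0.0
```

Request:
send_rows --offset '[[0, 0, 0.22], [0, 0, 0.44], [0, 0, 0.66], [0, 0, 0.883], [0, 0, 0.883]]' --delta_rot '[[0, 0, 0], [0, 0, 0], [0, 0, 0], [0, 0, 0], [0, 0, 0]]'

```text
time: 12.2
tool_pos: [468.8, -373.7, 33.1]
tcp_rot: [3.141, -0.004, 2.502]
contact_force: [-0.1, 0.2, -0.0]
grip_width: 68.7
finger_force: 0.0
```

Request:
send_rows --offset '[[0, 0, 0], [0, 0, 0], [0, 0, 0], [0, 0, 0], [0, 0, 0], [0, 0, 0]]' --delta_rot '[[0, 0, 0], [0, 0, 0], [0, 0, 0], [0, 0, 0], [0, 0, 0], [0, 0, 0]]' --grip 0

```text
time: 12.95
tool_pos: [470.1, -375.6, 34.7]
tcp_rot: [-3.141, 0.001, 2.502]
contact_force: [-1.4, 0.2, 6.1]
grip_width: 37.5
finger_force: 30.0
```

```bash
python3 - <<'E'
from pl import *
json.dump([470,-375.3,34,2.502],open(F,"w"))
plan((470,-375.3,170,2.502),(480,-130,180,2.8),(425,230,180,3.4),(408.3,342.5,150,3.56),(408.3,342.5,46,3.56,30))
E
```

```text
[0.0, 0.0, -0.57] -0.0 x 2
  [0.0, 0.0, -0.563] -0.0 x 2
  [0.58, 0.84, -0.04] -0.024 x 3
  [0.439, 0.926, -0.044] -0.0234 x 3
  [0.48, 0.89, 0.0] -0.032 x 3
  [0.29, 0.97, 0.0] -0.032 x 3
  [0.093, 1.007, 0.0] -0.0315 x 3
  [-0.105, 0.942, 0.25] -0.0255 x 3
  [-0.0, 0.0, 0.867] 0.0 x 4
end [408.26 342.48  46.     3.56]
```

Request:
send_rows --offset '[[0, 0, -0.57], [0, 0, -0.57], [0, 0, -0.57]]' --delta_rot '[[0, 0, 0], [0, 0, 0], [0, 0, 0]]'

```text
time: 13.32
tool_pos: [469.8, -375.3, 102.4]
tcp_rot: [3.142, 0.0, 2.502]
contact_force: [-0.9, -0.5, -1.4]
grip_width: 37.7
finger_force: 30.0
```

Request:
send_rows --offset '[[0, 0, -0.563], [0, 0, -0.563]]' --delta_rot '[[0, 0, 0], [0, 0, 0]]'

```text
time: 13.58
tool_pos: [471.0, -376.5, 172.5]
tcp_rot: [-3.141, 0.005, 2.502]
contact_force: [0.9, 0.1, -1.1]
grip_width: 38.2
finger_force: 30.0
```

Request:
send_rows --offset '[[0.58, 0.84, -0.04], [0.58, 0.84, -0.04], [0.58, 0.84, -0.04]]' --delta_rot '[[0, 0, -0.024], [0, 0, -0.024], [0, 0, -0.024]]'

```text
time: 13.95
tool_pos: [473.3, -248.5, 172.9]
tcp_rot: [3.14, -0.005, 2.656]
contact_force: [0.0, -0.0, -1.3]
grip_width: 37.7
finger_force: 30.0
```

Request:
send_rows --offset '[[0.439, 0.926, -0.044], [0.439, 0.926, -0.044], [0.439, 0.926, -0.044]]' --delta_rot '[[0, 0, -0.0234], [0, 0, -0.0234], [0, 0, -0.0234]]'

```text
time: 14.32
tool_pos: [479.3, -126.9, 178.7]
tcp_rot: [3.141, -0.003, 2.804]
contact_force: [0.2, -0.3, -1.4]
grip_width: 38.1
finger_force: 30.0
```

Request:
send_rows --offset '[[0.48, 0.89, 0], [0.48, 0.89, 0], [0.48, 0.89, 0]]' --delta_rot '[[0, 0, -0.032], [0, 0, -0.032], [0, 0, -0.032]]'

```text
time: 14.7
tool_pos: [460.5, -8.1, 178.8]
tcp_rot: [3.141, -0.003, 3.004]
contact_force: [0.6, -1.7, -0.8]
grip_width: 38.0
finger_force: 30.0
```

Request:
send_rows --offset '[[0.29, 0.97, 0], [0.29, 0.97, 0], [0.29, 0.97, 0]]' --delta_rot '[[0, 0, -0.032], [0, 0, -0.032], [0, 0, -0.032]]'

```text
time: 15.08
tool_pos: [443.2, 111.5, 179.1]
tcp_rot: [3.141, -0.001, -3.078]
contact_force: [-0.9, -0.8, -1.3]
grip_width: 37.9
finger_force: 30.0
```

Request:
send_rows --offset '[[0.093, 1.0, 0], [0.093, 1.0, 0], [0.093, 1.0, 0]]' --delta_rot '[[0, 0, -0.0315], [0, 0, -0.0315], [0, 0, -0.0315]]'

```text
time: 15.45
tool_pos: [425.6, 230.2, 179.2]
tcp_rot: [-3.141, -0.0, -2.881]
contact_force: [0.7, 0.2, -1.4]
grip_width: 37.6
finger_force: 30.0
```

Request:
send_rows --offset '[[-0.105, 0.949, 0.25], [-0.105, 0.949, 0.25], [-0.105, 0.949, 0.25], [-0.105, 0.949, 0.25]]' --delta_rot '[[0, 0, -0.0255], [0, 0, -0.0255], [0, 0, -0.0255], [0, 0, -0.0255]]'

```text
time: 15.95
tool_pos: [409.5, 340.4, 149.4]
tcp_rot: [-3.14, -0.001, -2.725]
contact_force: [-0.1, -0.8, -0.0]
grip_width: 37.9
finger_force: 30.0
```

```bash
sed -i 's#/118-#/110-#' pl.py; python3 - <<'E'
from h import *
o=get_obs();print(o["tool_pos"],o["tcp_rot"],o["grip_width"])
I=cap()
a=I["scene"][170:340,330:520];b=I["top"][140:290,120:310]
c=np.vstack([a,b]);c=cv2.resize(c,None,fx=1.85,fy=1.85,interpolation=cv2.INTER_CUBIC)
cv2.imwrite("pics/c5.png",c[:,:,::-1])
E
```

```text
[409.523 340.42  149.401] [-3.14  -0.001 -2.725] 37.9497541395826
```

View pics/c5.png

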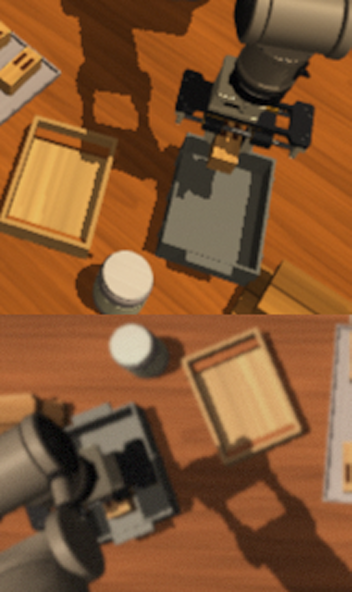

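The block is held over the near end of the tote and aligned with it, with walls visible on both sides. I lower and release.

Request:
send_rows --offset '[[0, 0, 0.3], [0, 0, 0.6], [0, 0, 0.867], [0, 0, 0.867]]' --delta_rot '[[0, 0, 0], [0, 0, 0], [0, 0, 0], [0, 0, 0]]'

```text
time: 16.55
tool_pos: [407.8, 340.3, 44.6]
tcp_rot: [-3.141, -0.004, -2.726]
contact_force: [-0.2, 0.2, -1.2]
grip_width: 38.0
finger_force: 30.0
```

Request:
send_rows --offset '[[0, 0, 0], [0, 0, 0], [0, 0, 0]]' --delta_rot '[[0, 0, 0], [0, 0, 0], [0, 0, 0]]' --grip 0.5

```text
time: 16.92
tool_pos: [408.9, 342.7, 47.2]
tcp_rot: [3.141, 0.002, -2.724]
contact_force: [-0.1, -1.2, -0.3]
grip_width: 45.7
finger_force: 0.0
```

```bash
python3 - <<'E'
from h import *
from pl import *
m=None
# sound block nearest: (463,-40) ; recheck pose now
cap();P=[463.3,-39.9,23];m=masks_near("block_a",P,rad=25);print(list(m),fit(BLOCK,23,m,[463,-40,0.03]) if m else 0)
for n in C: print(n,[np.round(d["uv"],1).tolist() for t in("block_a","reject_a","blank") for d in finder.pinpoint(t,n)])
json.dump([408.3,342.5,46,3.56],open(F,"w"))
plan((408.3,342.5,160,3.56),(440,160,160,3.4),(464.5,-38.5,120,3.17),(464.5,-38.5,16,3.17,30))
E
```

```text
['scene', 'top'] [465.798 -39.482   0.022   0.867]
scene [[276.1, 230.9], [339.4, 209.1], [295.5, 244.4], [300.2, 209.8], [322.8, 192.0], [263.5, 194.5]]
top [[187.1, 228.2], [310.8, 160.4], [344.3, 164.4], [312.6, 220.6], [340.1, 192.8], [335.4, 220.9], [374.8, 182.5]]
  [-0.0, 0.0, -0.48] -0.0 x 1
  [-0.0, 0.0, -0.47] -0.0 x 1
  [0.19, -0.75, -0.0] 0.013 x 2
  [0.125, -0.76, -0.0] 0.0125 x 2
  [0.11, -0.83, 0.17] 0.018 x 2
  [0.022, -0.829, 0.163] 0.0186 x 2
  [-0.0, 0.0, 0.867] -0.0 x 4
end [464.45 -38.52  16.     3.17]
```

Request:
send_rows --offset '[[0, 0, -0.48], [0, 0, -0.95], [0, 0, -0.95]]' --delta_rot '[[0, 0, 0], [0, 0, 0], [0, 0, 0]]'

```text
time: 17.8
tool_pos: [410.5, 343.9, 164.5]
tcp_rot: [3.14, 0.009, -2.723]
contact_force: [-0.4, 0.3, -1.2]
grip_width: 45.7
finger_force: 0.0
```

Request:
send_rows --offset '[[0.19, -0.75, 0], [0.19, -0.75, 0]]' --delta_rot '[[0, 0, 0.013], [0, 0, 0.013]]' --grip 0.8

```text
time: 18.05
tool_pos: [423.3, 248.9, 159.0]
tcp_rot: [-3.141, -0.002, -2.806]
contact_force: [1.0, 0.4, 0.6]
grip_width: 61.2
finger_force: 0.0
```

Request:
send_rows --offset '[[0.125, -0.76, 0], [0.125, -0.76, 0]]' --delta_rot '[[0, 0, 0.0125], [0, 0, 0.0125]]'

```text
time: 18.3
tool_pos: [439.4, 157.4, 159.0]
tcp_rot: [-3.141, -0.002, -2.886]
contact_force: [0.8, 1.0, 0.2]
grip_width: 72.8
finger_force: 0.0
```

Request:
send_rows --offset '[[0.11, -0.83, 0.17], [0.11, -0.83, 0.17]]' --delta_rot '[[0, 0, 0.018], [0, 0, 0.018]]'

```text
time: 18.55
tool_pos: [451.8, 58.1, 138.3]
tcp_rot: [3.141, -0.002, -2.999]
contact_force: [0.6, 0.3, -0.0]
grip_width: 73.8
finger_force: 0.0
```

Request:
send_rows --offset '[[0.022, -0.829, 0.163], [0.022, -0.829, 0.163], [0.022, -0.829, 0.163]]' --delta_rot '[[0, 0, 0.0186], [0, 0, 0.0186], [0, 0, 0.0186]]'

```text
time: 18.92
tool_pos: [463.6, -40.7, 118.6]
tcp_rot: [3.141, -0.002, -3.118]
contact_force: [-0.9, 0.6, 0.3]
grip_width: 73.5
finger_force: 0.0
```

Request:
send_rows --offset '[[0, 0, 0.3], [0, 0, 0.6], [0, 0, 0.867], [0, 0, 0.867]]' --delta_rot '[[0, 0, 0], [0, 0, 0], [0, 0, 0], [0, 0, 0]]'

```text
time: 19.42
tool_pos: [462.1, -37.2, 14.1]
tcp_rot: [3.14, -0.006, -3.113]
contact_force: [-0.3, -0.6, 0.9]
grip_width: 73.5
finger_force: 0.0
```

Request:
send_rows --offset '[[0, 0, 0], [0, 0, 0], [0, 0, 0], [0, 0, 0], [0, 0, 0], [0, 0, 0]]' --delta_rot '[[0, 0, 0], [0, 0, 0], [0, 0, 0], [0, 0, 0], [0, 0, 0], [0, 0, 0]]' --grip 0

```text
time: 20.18
tool_pos: [464.5, -38.7, 16.5]
tcp_rot: [-3.142, 0.001, -3.114]
contact_force: [-1.1, 0.1, 6.1]
grip_width: 37.9
finger_force: 30.0
```

```bash
python3 - <<'E'
from pl import *
json.dump([464.45,-38.52,16,3.17],open(F,"w"))
plan((464.45,-38.52,140,3.17),(480,200,150,3.4),(496,381.5,130,3.56),(496,381.5,48,3.56,30),("grip",.5,3),(496,381.5,140,3.56))
E
```

```text
[-0.0, 0.0, -0.52] -0.0 x 2
  [-0.0, 0.0, -0.513] -0.0 x 2
  [-0.06, 0.66, -0.03] -0.012 x 2
  [-0.11, 0.65, -0.03] -0.012 x 2
  [-0.165, 0.649, -0.024] -0.0126 x 2
  [-0.26, 0.71, 0.08] -0.013 x 2
  [-0.313, 0.695, 0.087] -0.0125 x 2
  [0.0, 0.0, 0.683] 0.0 x 3
  GRIP 0.5 x 3
  [0.0, 0.0, -0.766] 0.0 x 2
end [496.03 381.46 139.96   3.56]
```

Request:
send_rows --offset '[[0, 0, -0.3], [0, 0, -0.52], [0, 0, -0.52]]' --delta_rot '[[0, 0, 0], [0, 0, 0], [0, 0, 0]]'

```text
time: 20.55
tool_pos: [465.4, -38.9, 79.8]
tcp_rot: [-3.141, 0.004, -3.114]
contact_force: [0.1, -0.3, -1.6]
grip_width: 37.6
finger_force: 30.0
```

Request:
send_rows --offset '[[0, 0, -0.513], [0, 0, -0.513]]' --delta_rot '[[0, 0, 0], [0, 0, 0]]'

```text
time: 20.8
tool_pos: [466.3, -39.2, 142.3]
tcp_rot: [-3.14, 0.006, -3.114]
contact_force: [-0.5, -0.1, -1.4]
grip_width: 37.9
finger_force: 30.0
```

Request:
send_rows --offset '[[-0.06, 0.66, -0.03], [-0.06, 0.66, -0.03]]' --delta_rot '[[0, 0, -0.012], [0, 0, -0.012]]'

```text
time: 21.05
tool_pos: [468.3, 42.8, 142.0]
tcp_rot: [3.141, -0.002, -3.036]
contact_force: [0.0, -0.7, -0.9]
grip_width: 38.2
finger_force: 30.0
```

Request:
send_rows --offset '[[-0.11, 0.65, -0.03], [-0.11, 0.65, -0.03]]' --delta_rot '[[0, 0, -0.012], [0, 0, -0.012]]'

```text
time: 21.3
tool_pos: [473.6, 121.9, 145.8]
tcp_rot: [3.141, -0.002, -2.96]
contact_force: [0.3, -0.5, -0.5]
grip_width: 37.5
finger_force: 30.0
```

Request:
send_rows --offset '[[-0.165, 0.649, -0.024], [-0.165, 0.649, -0.024]]' --delta_rot '[[0, 0, -0.0126], [0, 0, -0.0126]]'

```text
time: 21.55
tool_pos: [479.7, 201.7, 148.9]
tcp_rot: [3.142, -0.001, -2.882]
contact_force: [-0.5, -1.3, -0.1]
grip_width: 37.6
finger_force: 30.0
```

Request:
send_rows --offset '[[-0.26, 0.71, 0.08], [-0.26, 0.71, 0.08]]' --delta_rot '[[0, 0, -0.013], [0, 0, -0.013]]'

```text
time: 21.8
tool_pos: [488.3, 291.3, 139.0]
tcp_rot: [-3.141, -0.001, -2.802]
contact_force: [0.3, 0.0, -0.8]
grip_width: 37.6
finger_force: 30.0
```

Request:
send_rows --offset '[[-0.313, 0.695, 0.087], [-0.313, 0.695, 0.087], [-0.313, 0.695, 0.087]]' --delta_rot '[[0, 0, -0.0125], [0, 0, -0.0125], [0, 0, -0.0125]]'

```text
time: 22.18
tool_pos: [495.7, 381.8, 128.1]
tcp_rot: [-3.141, -0.002, -2.723]
contact_force: [-0.7, -0.9, -1.3]
grip_width: 38.1
finger_force: 30.0
```

Request:
send_rows --offset '[[0, 0, 0.25], [0, 0, 0.5], [0, 0, 0.683], [0, 0, 0.683]]' --delta_rot '[[0, 0, 0], [0, 0, 0], [0, 0, 0], [0, 0, 0]]'

```text
time: 22.68
tool_pos: [495.2, 378.7, 46.0]
tcp_rot: [-3.14, -0.005, -2.726]
contact_force: [0.3, 1.2, -0.4]
grip_width: 37.7
finger_force: 30.0
```

Request:
send_rows --offset '[[0, 0, 0], [0, 0, 0], [0, 0, 0]]' --delta_rot '[[0, 0, 0], [0, 0, 0], [0, 0, 0]]' --grip 0.5

```text
time: 23.05
tool_pos: [496.6, 381.5, 49.1]
tcp_rot: [3.141, 0.002, -2.724]
contact_force: [-1.2, -0.4, 0.1]
grip_width: 46.0
finger_force: 0.0
```

Request:
send_rows --offset '[[0, 0, -0.4], [0, 0, -0.766], [0, 0, -0.766]]' --delta_rot '[[0, 0, 0], [0, 0, 0], [0, 0, 0]]'

```text
time: 23.42
tool_pos: [498.1, 382.6, 144.7]
tcp_rot: [3.141, 0.009, -2.723]
contact_force: [-0.1, 0.6, -0.9]
grip_width: 45.9
finger_force: 0.0
```

```bash
python3 - <<'E'
from h import *
from pl import *
cap()
for P,y in(([666.8,-47.7,23],.03),([671.4,-135.6,23],-.13)):
    m=masks_near("block_a",P,rad=14);print(list(m),fit(BLOCK,23,m,[*P[:2],y]) if m else 0)
plan((500,381.5,150,3.56),(600,190,130,3.35),(669,-46,110,3.17),(669,-46,16,3.17,30))
E
```

```text
['scene', 'top'] [667.73  -45.5     0.033   0.884]
['scene', 'top'] [ 671.042 -135.593   -0.123    0.894]
  [-0.03, -0.013, -0.084] 0.0 x 1
  [-0.06, -0.9, 0.08] 0.017 x 2
  [-0.148, -0.886, 0.087] 0.0165 x 2
  [-0.05, -0.68, 0.06] 0.01 x 2
  [-0.1, -0.68, 0.05] 0.009 x 2
  [-0.13, -0.667, 0.057] 0.0096 x 2
  [-0.0, -0.0, 0.783] -0.0 x 4
end [669.   -45.94  16.     3.17]
```

Request:
send_rows --offset '[[-0.03, -0.013, -0.084]]' --delta_rot '[[0, 0, 0]]' --grip 0.8

```text
time: 23.85
tool_pos: [499.2, 380.9, 148.7]
tcp_rot: [-3.141, -0.004, -2.723]
contact_force: [0.1, -0.4, 0.2]
grip_width: 51.8
finger_force: 0.0
```

Request:
send_rows --offset '[[-0.06, -0.9, 0.08], [-0.06, -0.9, 0.08]]' --delta_rot '[[0, 0, 0.017], [0, 0, 0.017]]'

```text
time: 24.1
tool_pos: [551.5, 284.3, 140.7]
tcp_rot: [-3.141, 0.001, -2.831]
contact_force: [-0.1, 0.6, 0.0]
grip_width: 70.8
finger_force: 0.0
```

Request:
send_rows --offset '[[-0.148, -0.886, 0.087], [-0.148, -0.886, 0.087]]' --delta_rot '[[0, 0, 0.0165], [0, 0, 0.0165]]'

```text
time: 24.35
tool_pos: [601.2, 187.4, 130.1]
tcp_rot: [-3.141, 0.0, -2.936]
contact_force: [-0.2, 1.5, -0.4]
grip_width: 74.1
finger_force: 0.0
```

Request:
send_rows --offset '[[-0.05, -0.68, 0.06], [-0.05, -0.68, 0.06]]' --delta_rot '[[0, 0, 0.01], [0, 0, 0.01]]'

```text
time: 24.6
tool_pos: [623.6, 107.6, 122.6]
tcp_rot: [-3.141, -0.0, -3.001]
contact_force: [1.0, -0.0, 0.4]
grip_width: 73.4
finger_force: 0.0
```

Request:
send_rows --offset '[[-0.1, -0.68, 0.05], [-0.1, -0.68, 0.05]]' --delta_rot '[[0, 0, 0.009], [0, 0, 0.009]]'

```text
time: 24.85
tool_pos: [647.0, 29.6, 116.8]
tcp_rot: [-3.141, 0.0, -3.056]
contact_force: [1.2, 0.6, 0.3]
grip_width: 73.4
finger_force: 0.0
```

Request:
send_rows --offset '[[-0.13, -0.667, 0.057], [-0.13, -0.667, 0.057], [-0.13, -0.667, 0.057]]' --delta_rot '[[0, 0, 0.0096], [0, 0, 0.0096], [0, 0, 0.0096]]'

```text
time: 25.22
tool_pos: [668.8, -46.4, 109.7]
tcp_rot: [3.141, -0.0, -3.114]
contact_force: [0.4, 0.6, -0.2]
grip_width: 73.7
finger_force: 0.0
```

Request:
send_rows --offset '[[0, 0, 0.3], [0, 0, 0.55], [0, 0, 0.783], [0, 0, 0.783]]' --delta_rot '[[0, 0, 0], [0, 0, 0], [0, 0, 0], [0, 0, 0]]'

```text
time: 25.72
tool_pos: [666.9, -43.4, 14.0]
tcp_rot: [3.14, -0.005, -3.111]
contact_force: [-0.2, 0.2, -1.1]
grip_width: 73.3
finger_force: 0.0
```

Request:
send_rows --offset '[[0, 0, 0], [0, 0, 0], [0, 0, 0], [0, 0, 0], [0, 0, 0], [0, 0, 0]]' --delta_rot '[[0, 0, 0], [0, 0, 0], [0, 0, 0], [0, 0, 0], [0, 0, 0], [0, 0, 0]]' --grip 0

```text
time: 26.48
tool_pos: [669.1, -46.2, 16.6]
tcp_rot: [3.142, 0.001, -3.114]
contact_force: [-0.3, 1.3, 5.6]
grip_width: 38.2
finger_force: 30.0
```

```bash
python3 - <<'E'
from pl import *
plan((669,-46,120,3.17),(600,190,150,3.35),(480,300,160,3.5),(390.4,382.7,130,3.56),(390.4,382.7,49,3.56,30),("grip",.5,3),(390.4,382.7,140,3.56))
E
```

```text
[-0.0, -0.0, -0.867] -0.0 x 2
  [0.17, 0.66, -0.08] -0.01 x 2
  [0.13, 0.67, -0.08] -0.009 x 2
  [0.097, 0.678, -0.09] -0.0096 x 2
  [0.39, 0.55, -0.04] -0.012 x 2
  [0.356, 0.582, -0.043] -0.0119 x 2
  [0.458, 0.907, 0.25] -0.0096 x 3
  [-0.0, -0.0, 0.675] 0.0 x 3
  GRIP 0.5 x 3
  [-0.0, -0.0, -0.758] 0.0 x 2
end [390.39 382.71 139.96   3.56]
```

Request:
send_rows --offset '[[0, 0, -0.4], [0, 0, -0.867], [0, 0, -0.867]]' --delta_rot '[[0, 0, 0], [0, 0, 0], [0, 0, 0]]'

```text
time: 26.85
tool_pos: [671.6, -46.8, 125.3]
tcp_rot: [-3.139, 0.01, -3.114]
contact_force: [-0.4, 0.9, -0.3]
grip_width: 37.7
finger_force: 30.0
```

Request:
send_rows --offset '[[0.17, 0.66, -0.08], [0.17, 0.66, -0.08]]' --delta_rot '[[0, 0, -0.01], [0, 0, -0.01]]'

```text
time: 27.1
tool_pos: [644.6, 35.1, 128.5]
tcp_rot: [3.14, -0.003, -3.049]
contact_force: [-0.4, -0.4, -0.6]
grip_width: 37.7
finger_force: 30.0
```

Request:
send_rows --offset '[[0.13, 0.67, -0.08], [0.13, 0.67, -0.08]]' --delta_rot '[[0, 0, -0.009], [0, 0, -0.009]]'

```text
time: 27.35
tool_pos: [622.1, 113.9, 138.5]
tcp_rot: [3.141, -0.002, -2.992]
contact_force: [0.6, 0.3, -0.4]
grip_width: 37.6
finger_force: 30.0
```

```bash
python3 - <<'E'
from h import *
I=cap()
a=I["scene"][220:330,395:505];b=I["top"][175:275,140:240]
c=np.hstack([cv2.resize(a,(400,400),interpolation=cv2.INTER_CUBIC),cv2.resize(b,(400,400),interpolation=cv2.INTER_CUBIC)])
cv2.imwrite("pics/c6.png",c[:,:,::-1]);print(get_obs()["grip_width"])
E
```

```text
38.01051933430374
```

View pics/c6.png

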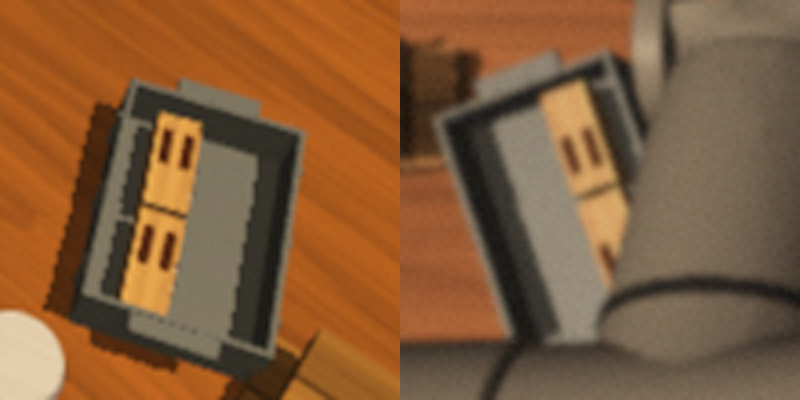

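Both blocks lie flat end to end along one wall of the tote (crop pixels (160,210) and (585,180)). The other half is free, so I continue.

Request:
send_rows --offset '[[0.097, 0.678, -0.09], [0.097, 0.678, -0.09]]' --delta_rot '[[0, 0, -0.0096], [0, 0, -0.0096]]'

```text
time: 27.7
tool_pos: [599.6, 190.8, 149.7]
tcp_rot: [3.142, -0.0, -2.933]
contact_force: [-0.0, -0.4, -0.9]
grip_width: 37.6
finger_force: 30.0
```

Request:
send_rows --offset '[[0.39, 0.55, -0.04], [0.39, 0.55, -0.04]]' --delta_rot '[[0, 0, -0.012], [0, 0, -0.012]]'

```text
time: 27.95
tool_pos: [538.9, 245.3, 154.4]
tcp_rot: [-3.141, -0.002, -2.858]
contact_force: [-0.2, -0.1, -0.7]
grip_width: 38.5
finger_force: 30.0
```

Request:
send_rows --offset '[[0.356, 0.582, -0.043], [0.356, 0.582, -0.043]]' --delta_rot '[[0, 0, -0.0119], [0, 0, -0.0119]]'

```text
time: 28.2
tool_pos: [478.9, 300.4, 159.9]
tcp_rot: [-3.141, -0.001, -2.783]
contact_force: [0.6, -1.2, -1.0]
grip_width: 37.5
finger_force: 30.0
```

Request:
send_rows --offset '[[0.458, 0.907, 0.25], [0.458, 0.907, 0.25], [0.458, 0.907, 0.25], [0.458, 0.907, 0.25]]' --delta_rot '[[0, 0, -0.0096], [0, 0, -0.0096], [0, 0, -0.0096], [0, 0, -0.0096]]'

```text
time: 28.7
tool_pos: [391.8, 382.1, 130.0]
tcp_rot: [-3.141, 0.001, -2.724]
contact_force: [0.6, 0.9, -0.1]
grip_width: 38.0
finger_force: 30.0
```

Request:
send_rows --offset '[[0, 0, 0.25], [0, 0, 0.5], [0, 0, 0.675], [0, 0, 0.675]]' --delta_rot '[[0, 0, 0], [0, 0, 0], [0, 0, 0], [0, 0, 0]]'

```text
time: 29.2
tool_pos: [391.6, 380.9, 47.9]
tcp_rot: [-3.141, -0.002, -2.727]
contact_force: [0.9, 0.1, -0.5]
grip_width: 37.8
finger_force: 30.0
```

Request:
send_rows --offset '[[0, 0, 0], [0, 0, 0], [0, 0, 0]]' --delta_rot '[[0, 0, 0], [0, 0, 0], [0, 0, 0]]' --grip 0.5

```text
time: 29.58
tool_pos: [390.9, 382.9, 49.9]
tcp_rot: [3.141, 0.002, -2.724]
contact_force: [-0.9, 0.7, 0.5]
grip_width: 45.8
finger_force: 0.0
```

Request:
send_rows --offset '[[0, 0, -0.4], [0, 0, -0.758], [0, 0, -0.758]]' --delta_rot '[[0, 0, 0], [0, 0, 0], [0, 0, 0]]'

```text
time: 29.95
tool_pos: [392.2, 384.1, 144.0]
tcp_rot: [3.14, 0.008, -2.723]
contact_force: [-0.3, 0.8, 0.5]
grip_width: 45.7
finger_force: 0.0
```

```bash
python3 - <<'E'
from h import *
from pl import *
cap()
for t,P,y,S_ in(("block_a",[671.4,-135.6,23],-.13,BLOCK),("reject_a",[561,-135,23],-.1,REJ),("reject_a",[458,-128,23],-.12,REJ),("blank",[609,-258,19],-.5,BLOCK)):
    m=masks_near(t,P,rad=20);print(t,list(m),fit(S_,P[2],m,[*P[:2],y]) if m else 0)
plan((480,320,150,3.4),(600,150,140,3.2),(672,-134.5,120,3.015),(672,-134.5,18,3.015,30))
E
```

```text
block_a ['scene', 'top'] [ 673.17  -135.632   -0.166    0.905]
reject_a ['scene', 'top'] [ 562.063 -135.437   -0.102    0.873]
reject_a ['scene', 'top'] [ 458.921 -127.24    -0.096    0.821]
blank ['scene', 'top'] [ 608.145 -259.924   -0.503    0.862]
  [-0.47, -0.781, -0.084] 0.0255 x 2
  [-0.3, -0.81, 0.04] 0.016 x 2
  [-0.385, -0.781, 0.044] 0.0158 x 2
  [-0.15, -0.8, 0.06] 0.01 x 2
  [-0.21, -0.79, 0.05] 0.01 x 2
  [-0.249, -0.775, 0.056] 0.0095 x 2
  [-0.0, 0.0, 0.85] -0.0 x 4
end [ 671.97 -134.54   18.04    3.01]
```

Request:
send_rows --offset '[[-0.47, -0.781, -0.084], [-0.47, -0.781, -0.084]]' --delta_rot '[[0, 0, 0.0255], [0, 0, 0.0255]]' --grip 0.75

```text
time: 30.7
tool_pos: [481.2, 319.1, 150.1]
tcp_rot: [-3.142, 0.0, -2.885]
contact_force: [0.2, 0.8, 0.3]
grip_width: 61.6
finger_force: 0.0
```

Request:
send_rows --offset '[[-0.3, -0.81, 0.04], [-0.3, -0.81, 0.04]]' --delta_rot '[[0, 0, 0.016], [0, 0, 0.016]]'

```text
time: 30.95
tool_pos: [541.0, 232.9, 144.8]
tcp_rot: [-3.141, -0.0, -2.987]
contact_force: [-0.3, 0.4, 0.3]
grip_width: 68.8
finger_force: 0.0
```

Request:
send_rows --offset '[[-0.385, -0.781, 0.044], [-0.385, -0.781, 0.044]]' --delta_rot '[[0, 0, 0.0158], [0, 0, 0.0158]]'

```text
time: 31.2
tool_pos: [601.1, 147.4, 139.5]
tcp_rot: [-3.141, -0.0, -3.086]
contact_force: [1.1, 0.9, 0.3]
grip_width: 68.9
finger_force: 0.0
```

Request:
send_rows --offset '[[-0.15, -0.8, 0.06], [-0.15, -0.8, 0.06]]' --delta_rot '[[0, 0, 0.01], [0, 0, 0.01]]'

```text
time: 31.45
tool_pos: [623.9, 52.1, 132.0]
tcp_rot: [-3.141, -0.001, 3.134]
contact_force: [0.5, -0.4, 0.5]
grip_width: 68.8
finger_force: 0.0
```

Request:
send_rows --offset '[[-0.21, -0.79, 0.05], [-0.21, -0.79, 0.05]]' --delta_rot '[[0, 0, 0.01], [0, 0, 0.01]]'

```text
time: 31.7
tool_pos: [648.5, -42.9, 126.1]
tcp_rot: [-3.141, -0.0, 3.071]
contact_force: [0.4, 0.2, 0.1]
grip_width: 68.8
finger_force: 0.0
```

Request:
send_rows --offset '[[-0.249, -0.775, 0.056], [-0.249, -0.775, 0.056], [-0.249, -0.775, 0.056]]' --delta_rot '[[0, 0, 0.0095], [0, 0, 0.0095], [0, 0, 0.0095]]'

```text
time: 32.08
tool_pos: [671.6, -137.8, 118.9]
tcp_rot: [-3.141, -0.001, 3.01]
contact_force: [-0.9, 0.2, -1.0]
grip_width: 69.0
finger_force: 0.0
```

Request:
send_rows --offset '[[0, 0, 0.3], [0, 0, 0.6], [0, 0, 0.85], [0, 0, 0.85]]' --delta_rot '[[0, 0, 0], [0, 0, 0], [0, 0, 0], [0, 0, 0]]'

```text
time: 32.58
tool_pos: [669.7, -132.9, 15.3]
tcp_rot: [3.14, -0.006, 3.015]
contact_force: [0.4, 0.2, 0.2]
grip_width: 68.5
finger_force: 0.0
```

Request:
send_rows --offset '[[0, 0, 0], [0, 0, 0], [0, 0, 0], [0, 0, 0], [0, 0, 0], [0, 0, 0]]' --delta_rot '[[0, 0, 0], [0, 0, 0], [0, 0, 0], [0, 0, 0], [0, 0, 0], [0, 0, 0]]' --grip 0

```text
time: 33.33
tool_pos: [672.2, -134.8, 19.0]
tcp_rot: [-3.142, 0.001, 3.014]
contact_force: [-1.5, 0.1, 4.6]
grip_width: 37.7
finger_force: 30.0
```

```bash
python3 - <<'E'
from pl import *
plan((672,-134.5,130,3.015),(600,190,150,3.35),(478.1,421.7,130,3.56),(478.1,421.7,50,3.56,30),("grip",.5,3),(478.1,421.7,140,3.56))
E
```

```text
[-0.0, 0.0, -0.47] -0.0 x 1
  [-0.0, 0.0, -0.463] -0.0 x 1
  [0.31, 0.87, -0.06] -0.018 x 2
  [0.21, 0.9, -0.05] -0.018 x 2
  [0.114, 0.915, -0.057] -0.0173 x 2
  [0.2, 0.7, 0.06] -0.011 x 2
  [0.15, 0.71, 0.05] -0.011 x 2
  [0.098, 0.722, 0.057] -0.0115 x 2
  [0.0, -0.0, 0.667] 0.0 x 3
  GRIP 0.5 x 3
  [0.0, -0.0, -0.75] 0.0 x 2
end [478.11 421.71 139.96   3.56]
```

Request:
send_rows --offset '[[0, 0, -0.47], [0, 0, -0.933], [0, 0, -0.933]]' --delta_rot '[[0, 0, 0], [0, 0, 0], [0, 0, 0]]'

```text
time: 33.7
tool_pos: [674.4, -135.7, 135.6]
tcp_rot: [-3.14, 0.01, 3.014]
contact_force: [0.1, 0.6, -1.7]
grip_width: 37.9
finger_force: 30.0
```

Request:
send_rows --offset '[[0.31, 0.87, -0.06], [0.31, 0.87, -0.06]]' --delta_rot '[[0, 0, -0.018], [0, 0, -0.018]]'

```text
time: 33.95
tool_pos: [646.7, -25.1, 135.5]
tcp_rot: [3.141, -0.003, 3.128]
contact_force: [0.3, -0.3, -0.6]
grip_width: 37.8
finger_force: 30.0
```

Request:
send_rows --offset '[[0.21, 0.9, -0.05], [0.21, 0.9, -0.05]]' --delta_rot '[[0, 0, -0.018], [0, 0, -0.018]]'

```text
time: 34.2
tool_pos: [622.9, 84.0, 141.7]
tcp_rot: [3.141, -0.003, -3.041]
contact_force: [0.5, 0.6, -0.6]
grip_width: 38.2
finger_force: 30.0
```

Request:
send_rows --offset '[[0.114, 0.915, -0.057], [0.114, 0.915, -0.057]]' --delta_rot '[[0, 0, -0.0173], [0, 0, -0.0173]]'

```text
time: 34.45
tool_pos: [598.4, 191.9, 148.6]
tcp_rot: [3.141, -0.002, -2.932]
contact_force: [0.9, 0.1, -0.8]
grip_width: 37.8
finger_force: 30.0
```

Request:
send_rows --offset '[[0.2, 0.7, 0.06], [0.2, 0.7, 0.06]]' --delta_rot '[[0, 0, -0.011], [0, 0, -0.011]]'

```text
time: 34.7
tool_pos: [556.4, 269.7, 140.9]
tcp_rot: [3.141, -0.003, -2.861]
contact_force: [0.3, -0.0, -1.5]
grip_width: 37.8
finger_force: 30.0
```

Request:
send_rows --offset '[[0.15, 0.71, 0.05], [0.15, 0.71, 0.05]]' --delta_rot '[[0, 0, -0.011], [0, 0, -0.011]]'

```text
time: 34.95
tool_pos: [515.9, 346.2, 134.9]
tcp_rot: [3.141, -0.003, -2.793]
contact_force: [-0.2, 0.2, -0.0]
grip_width: 37.5
finger_force: 30.0
```

Request:
send_rows --offset '[[0.098, 0.722, 0.057], [0.098, 0.722, 0.057], [0.098, 0.722, 0.057]]' --delta_rot '[[0, 0, -0.0115], [0, 0, -0.0115], [0, 0, -0.0115]]'

```text
time: 35.33
tool_pos: [476.2, 422.7, 128.1]
tcp_rot: [-3.141, -0.003, -2.72]
contact_force: [-0.4, 0.1, 0.0]
grip_width: 37.6
finger_force: 30.0
```

Request:
send_rows --offset '[[0, 0, 0.25], [0, 0, 0.5], [0, 0, 0.667], [0, 0, 0.667]]' --delta_rot '[[0, 0, 0], [0, 0, 0], [0, 0, 0], [0, 0, 0]]'

```text
time: 35.83
tool_pos: [479.7, 420.6, 50.5]
tcp_rot: [-3.141, 0.002, -2.725]
contact_force: [0.8, -0.5, 3.8]
grip_width: 37.9
finger_force: 30.0
```

Request:
send_rows --offset '[[0, 0, 0], [0, 0, 0], [0, 0, 0]]' --delta_rot '[[0, 0, 0], [0, 0, 0], [0, 0, 0]]' --grip 0.5

```text
time: 36.2
tool_pos: [478.2, 421.1, 49.6]
tcp_rot: [-3.141, -0.001, -2.724]
contact_force: [0.3, -0.3, 1.0]
grip_width: 45.7
finger_force: 0.1
```

Request:
send_rows --offset '[[0, 0, -0.4], [0, 0, -0.75], [0, 0, -0.75]]' --delta_rot '[[0, 0, 0], [0, 0, 0], [0, 0, 0]]'

```text
time: 36.58
tool_pos: [479.9, 422.7, 144.0]
tcp_rot: [3.14, 0.008, -2.724]
contact_force: [0.3, -0.2, -0.7]
grip_width: 46.1
finger_force: 0.0
```

```bash
python3 - <<'E'
from h import *
from pl import *
cap()
for t,P,y,S_ in(("reject_a",[561,-135,23],-.1,REJ),("reject_a",[458,-128,23],-.12,REJ)):
    m=masks_near(t,P,rad=20);f=fit(S_,P[2],m,[*P[:2],y]) if m else [*P[:2],y,0];print(t,list(m),f, "grasp",f[0]-16*np.cos(f[2]),f[1]-16*np.sin(f[2]))
plan((600,200,150,3.3),(546.5,-133,120,3.04),(546.5,-133,18,3.04,30))
E
```

```text
reject_a ['scene', 'top'] [ 562.151 -134.032   -0.1      0.849] grasp 546.2307244239644 -132.43647961709385
reject_a ['scene', 'top'] [ 456.754 -129.163   -0.107    0.86 ] grasp 440.84552777079824 -127.45189293834089
  [-0.06, -0.7, -0.03] 0.014 x 2
  [-0.12, -0.69, -0.03] 0.014 x 2
  [-0.18, -0.682, -0.024] 0.0134 x 2
  [0.29, -0.89, 0.08] 0.014 x 2
  [0.21, -0.91, 0.09] 0.014 x 2
  [0.138, -0.93, 0.08] 0.0134 x 2
  [-0.0, -0.0, 0.85] -0.0 x 4
end [ 546.5  -132.95   18.04    3.04]
```

Request:
send_rows --offset '[[-0.06, -0.7, -0.03], [-0.06, -0.7, -0.03]]' --delta_rot '[[0, 0, 0.014], [0, 0, 0.014]]' --grip 0.75

```text
time: 37.12
tool_pos: [519.7, 345.3, 142.7]
tcp_rot: [-3.141, -0.002, -2.814]
contact_force: [0.4, -0.2, 0.1]
grip_width: 61.8
finger_force: 0.0
```

Request:
send_rows --offset '[[-0.12, -0.69, -0.03], [-0.12, -0.69, -0.03]]' --delta_rot '[[0, 0, 0.014], [0, 0, 0.014]]'

```text
time: 37.38
tool_pos: [560.4, 271.5, 146.6]
tcp_rot: [-3.141, -0.001, -2.902]
contact_force: [-0.5, 0.3, 0.2]
grip_width: 68.8
finger_force: 0.0
```

Request:
send_rows --offset '[[-0.18, -0.682, -0.024], [-0.18, -0.682, -0.024]]' --delta_rot '[[0, 0, 0.0134], [0, 0, 0.0134]]'

```text
time: 37.62
tool_pos: [600.9, 197.6, 149.6]
tcp_rot: [-3.142, -0.0, -2.985]
contact_force: [0.2, 0.5, -0.0]
grip_width: 68.8
finger_force: 0.0
```

Request:
send_rows --offset '[[0.29, -0.89, 0.08], [0.29, -0.89, 0.08]]' --delta_rot '[[0, 0, 0.014], [0, 0, 0.014]]'

```text
time: 37.88
tool_pos: [581.6, 88.1, 139.7]
tcp_rot: [3.141, -0.001, -3.07]
contact_force: [-0.3, 0.4, 0.8]
grip_width: 69.0
finger_force: 0.0
```

Request:
send_rows --offset '[[0.21, -0.91, 0.09], [0.21, -0.91, 0.09]]' --delta_rot '[[0, 0, 0.014], [0, 0, 0.014]]'

```text
time: 38.12
tool_pos: [564.1, -22.8, 129.2]
tcp_rot: [3.141, -0.001, 3.124]
contact_force: [0.8, 0.2, -0.5]
grip_width: 68.6
finger_force: 0.0
```

Request:
send_rows --offset '[[0.138, -0.93, 0.08], [0.138, -0.93, 0.08], [0.138, -0.93, 0.08]]' --delta_rot '[[0, 0, 0.0134], [0, 0, 0.0134], [0, 0, 0.0134]]'

```text
time: 38.5
tool_pos: [545.6, -135.4, 119.4]
tcp_rot: [3.141, -0.001, 3.037]
contact_force: [0.6, 0.4, -0.1]
grip_width: 68.7
finger_force: 0.0
```

Request:
send_rows --offset '[[0, 0, 0.3], [0, 0, 0.6], [0, 0, 0.85], [0, 0, 0.85]]' --delta_rot '[[0, 0, 0], [0, 0, 0], [0, 0, 0], [0, 0, 0]]'

```text
time: 39.0
tool_pos: [544.9, -130.8, 16.0]
tcp_rot: [3.139, -0.005, 3.042]
contact_force: [-0.5, 0.4, 0.7]
grip_width: 68.7
finger_force: 0.0
```

Request:
send_rows --offset '[[0, 0, 0], [0, 0, 0], [0, 0, 0], [0, 0, 0], [0, 0, 0], [0, 0, 0]]' --delta_rot '[[0, 0, 0], [0, 0, 0], [0, 0, 0], [0, 0, 0], [0, 0, 0], [0, 0, 0]]' --grip 0

```text
time: 39.75
tool_pos: [546.7, -133.2, 18.8]
tcp_rot: [-3.142, 0.001, 3.039]
contact_force: [-1.3, 1.2, 6.2]
grip_width: 37.9
finger_force: 30.0
```

```bash
python3 - <<'E'
from h import *
from pl import *
I=cap()
a=I["scene"][220:330,395:505];b=I["top"][175:275,140:240]
c=np.hstack([cv2.resize(a,(400,400),interpolation=cv2.INTER_CUBIC),cv2.resize(b,(400,400),interpolation=cv2.INTER_CUBIC)])
cv2.imwrite("pics/c7.png",c[:,:,::-1]);o=get_obs();print(o["grip_width"],o["finger_force"])
# bin: block length across bin y; held reject: x_block = -tool x ; grasp 16 mm behind centre
y=.439;u=np.array([np.cos(y),np.sin(y)]);v=np.array([-u[1],u[0]]);ctr=np.array([589,168.6])
yaw=y+np.pi/2   # tool x = v ; block +x = -v ; grasp point = centre + 16 v
for s in(45,-45):
    g=ctr+s*u+14*v;print(s,g,yaw)
g=ctr+45*u+14*v
plan((546.5,-133,130,3.04),(590,60,140,2.4),(*g,120,yaw),(*g,27,yaw,30),("grip",.56,3),(*g,130,yaw))
E
```

```text
37.747356660811725 29.99935895204544
45 [623.782 200.399] 2.0097963267948966
-45 [542.317 162.146] 2.0097963267948966
  [-0.0, -0.0, -0.47] -0.0 x 1
  [-0.0, -0.0, -0.463] -0.0 x 1
  [-0.1, 0.82, -0.04] 0.051 x 2
  [0.165, 0.806, -0.043] 0.0508 x 2
  [0.29, 0.53, 0.08] 0.031 x 2
  [0.388, 0.456, 0.086] 0.0312 x 2
  [-0.0, 0.0, 0.775] -0.0 x 4
  GRIP 0.56 x 3
  [-0.0, 0.0, -0.858] -0.0 x 2
end [623.71 200.41 130.     2.01]
```

View pics/c7.png

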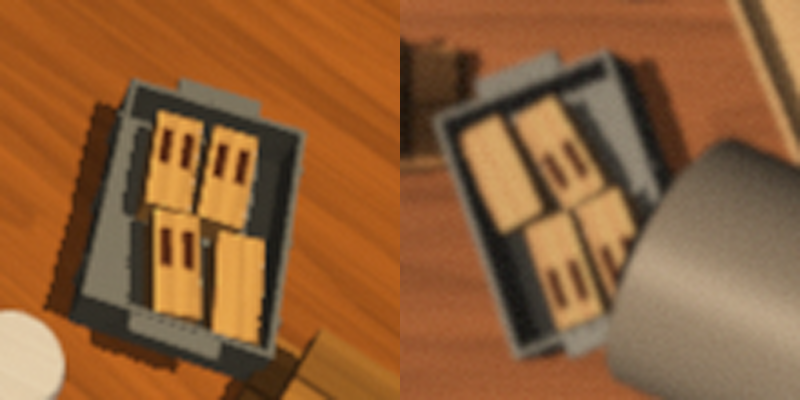

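All four sound blocks are in the tote, low inside the walls (crop pixels (175,160), (230,175), (178,260) and (238,285); one rolled onto its side). Now the first reject goes to the bin.

Request:
send_rows --offset '[[0, 0, -0.47], [0, 0, -0.933], [0, 0, -0.933]]' --delta_rot '[[0, 0, 0], [0, 0, 0], [0, 0, 0]]'

```text
time: 40.22
tool_pos: [548.8, -134.2, 134.5]
tcp_rot: [-3.139, 0.009, 3.039]
contact_force: [0.4, 0.8, -1.8]
grip_width: 37.8
finger_force: 30.0
```

Request:
send_rows --offset '[[-0.1, 0.82, -0.04], [-0.1, 0.82, -0.04]]' --delta_rot '[[0, 0, 0.051], [0, 0, 0.051]]'

```text
time: 40.48
tool_pos: [567.8, -35.2, 133.7]
tcp_rot: [-3.142, -0.002, 2.713]
contact_force: [0.9, 0.3, -1.2]
grip_width: 38.0
finger_force: 30.0
```

Request:
send_rows --offset '[[0.165, 0.806, -0.043], [0.165, 0.806, -0.043]]' --delta_rot '[[0, 0, 0.0508], [0, 0, 0.0508]]'

```text
time: 40.72
tool_pos: [589.4, 62.0, 138.7]
tcp_rot: [-3.14, -0.002, 2.395]
contact_force: [0.5, -0.6, -1.0]
grip_width: 37.8
finger_force: 30.0
```

Request:
send_rows --offset '[[0.29, 0.53, 0.08], [0.29, 0.53, 0.08]]' --delta_rot '[[0, 0, 0.031], [0, 0, 0.031]]'

```text
time: 40.98
tool_pos: [606.4, 133.5, 128.2]
tcp_rot: [-3.14, -0.002, 2.207]
contact_force: [-0.1, -0.3, -0.6]
grip_width: 37.7
finger_force: 30.0
```

Request:
send_rows --offset '[[0.388, 0.456, 0.086], [0.388, 0.456, 0.086], [0.388, 0.456, 0.086]]' --delta_rot '[[0, 0, 0.0312], [0, 0, 0.0312], [0, 0, 0.0312]]'

```text
time: 41.35
tool_pos: [623.0, 199.9, 118.8]
tcp_rot: [-3.139, -0.0, 2.012]
contact_force: [-0.9, 0.1, -0.8]
grip_width: 37.8
finger_force: 30.0
```

Request:
send_rows --offset '[[0, 0, 0.25], [0, 0, 0.5], [0, 0, 0.7], [0, 0, 0.775], [0, 0, 0.775]]' --delta_rot '[[0, 0, 0], [0, 0, 0], [0, 0, 0], [0, 0, 0], [0, 0, 0]]'

```text
time: 41.98
tool_pos: [623.6, 199.0, 27.0]
tcp_rot: [-3.141, -0.0, 2.009]
contact_force: [0.0, 0.5, -0.8]
grip_width: 37.6
finger_force: 30.0
```

Request:
send_rows --offset '[[0, 0, 0], [0, 0, 0], [0, 0, 0]]' --delta_rot '[[0, 0, 0], [0, 0, 0], [0, 0, 0]]' --grip 0.56

```text
time: 42.35
tool_pos: [624.0, 200.4, 27.8]
tcp_rot: [3.14, 0.0, 2.009]
contact_force: [-0.0, -0.2, 0.4]
grip_width: 51.1
finger_force: 0.0
```

Request:
send_rows --offset '[[0, 0, -0.4], [0, 0, -0.858], [0, 0, -0.858]]' --delta_rot '[[0, 0, 0], [0, 0, 0], [0, 0, 0]]'

```text
time: 42.72
tool_pos: [626.6, 201.0, 135.9]
tcp_rot: [3.131, 0.003, 2.009]
contact_force: [-0.3, 0.6, -0.4]
grip_width: 51.1
finger_force: 0.0
```

```bash
python3 - <<'E'
from h import *
from pl import *
cap()
for t,P,y,S_ in(("reject_a",[457,-128,23],-.11,REJ),):
    m=masks_near(t,P,rad=20);f=fit(S_,P[2],m,[*P[:2],y]) if m else [*P[:2],y,0];print(t,list(m),f, "grasp",f[0]-16*np.cos(f[2]),f[1]-16*np.sin(f[2]))
for n in C: print(n,[np.round(d["uv"],1).tolist() for d in finder.pinpoint("reject_a",n)],[np.round(d["uv"],1).tolist() for d in finder.pinpoint("blank",n)])
plan((520,40,140,2.5),(441.8,-126.5,120,3.038),(441.8,-126.5,18,3.038,30))
E
```

```text
reject_a ['scene', 'top'] [ 456.761 -127.539   -0.046    0.811] grasp 440.77768889965427 -126.79889722948158
scene [[324.9, 192.0], [359.9, 282.9]] [[267.1, 192.6]]
top [[337.1, 220.7], [245.9, 170.8]] [[373.6, 180.7]]
  [-0.42, -0.68, -0.04] -0.039 x 2
  [-0.248, -0.753, -0.043] -0.0391 x 2
  [-0.15, -0.75, 0.08] -0.043 x 2
  [0.048, -0.766, 0.086] -0.0426 x 2
  [0.001, -0.0, 0.85] 0.0 x 4
end [ 441.75 -126.47   18.04    3.04]
```

Request:
send_rows --offset '[[-0.42, -0.68, -0.04], [-0.42, -0.68, -0.04]]' --delta_rot '[[0, 0, -0.039], [0, 0, -0.039]]' --grip 0.75

```text
time: 43.38
tool_pos: [569.5, 118.4, 134.0]
tcp_rot: [-3.14, -0.001, 2.257]
contact_force: [0.0, -0.1, 0.4]
grip_width: 65.9
finger_force: 0.0
```

Request:
send_rows --offset '[[-0.248, -0.753, -0.043], [-0.248, -0.753, -0.043]]' --delta_rot '[[0, 0, -0.0391], [0, 0, -0.0391]]'

```text
time: 43.62
tool_pos: [518.2, 38.1, 139.6]
tcp_rot: [-3.141, -0.001, 2.502]
contact_force: [0.6, -0.1, -1.1]
grip_width: 68.7
finger_force: 0.0
```

Request:
send_rows --offset '[[-0.15, -0.75, 0.08], [-0.15, -0.75, 0.08]]' --delta_rot '[[0, 0, -0.043], [0, 0, -0.043]]'

```text
time: 43.88
tool_pos: [479.1, -44.6, 129.9]
tcp_rot: [-3.141, -0.001, 2.773]
contact_force: [-0.2, -0.7, -1.0]
grip_width: 68.4
finger_force: 0.0
```

Request:
send_rows --offset '[[0.048, -0.766, 0.086], [0.048, -0.766, 0.086], [0.048, -0.766, 0.086]]' --delta_rot '[[0, 0, -0.0426], [0, 0, -0.0426], [0, 0, -0.0426]]'

```text
time: 44.25
tool_pos: [440.5, -128.3, 119.5]
tcp_rot: [3.141, -0.001, 3.034]
contact_force: [0.3, 0.3, -0.9]
grip_width: 68.8
finger_force: 0.0
```

Request:
send_rows --offset '[[0, 0, 0.3], [0, 0, 0.6], [0, 0, 0.85], [0, 0, 0.85]]' --delta_rot '[[0, 0, 0], [0, 0, 0], [0, 0, 0], [0, 0, 0]]'

```text
time: 44.75
tool_pos: [440.6, -125.2, 16.4]
tcp_rot: [3.14, -0.004, 3.037]
contact_force: [-0.0, 0.1, -0.2]
grip_width: 69.1
finger_force: 0.0
```

Request:
send_rows --offset '[[0, 0, 0], [0, 0, 0], [0, 0, 0], [0, 0, 0], [0, 0, 0], [0, 0, 0]]' --delta_rot '[[0, 0, 0], [0, 0, 0], [0, 0, 0], [0, 0, 0], [0, 0, 0], [0, 0, 0]]' --grip 0

```text
time: 45.5
tool_pos: [442.0, -126.7, 18.7]
tcp_rot: [-3.141, 0.001, 3.037]
contact_force: [-0.6, 1.3, 6.0]
grip_width: 38.0
finger_force: 30.0
```

```bash
python3 - <<'E'
from pl import *
yaw=2.0098;g=(542.3,162.1)
plan((441.8,-126.5,130,3.04),(510,30,140,2.5),(*g,120,yaw),(*g,27,yaw,30),("grip",.56,3),(*g,130,yaw))
E
```

```text
[-0.0, -0.0, -0.47] -0.0 x 1
  [-0.0, -0.0, -0.463] -0.0003 x 1
  [-0.22, 0.68, -0.04] 0.043 x 2
  [-0.026, 0.707, -0.043] 0.0429 x 2
  [0.22, 0.52, 0.08] 0.039 x 2
  [0.344, 0.454, 0.086] 0.0391 x 2
  [-0.0, -0.0, 0.775] -0.0 x 4
  GRIP 0.56 x 3
  [-0.0, -0.0, -0.858] -0.0 x 2
end [542.32 162.16 130.     2.01]
```

Request:
send_rows --offset '[[0, 0, -0.47], [0, 0, -0.933], [0, 0, -0.933]]' --delta_rot '[[0, 0, 0], [0, 0, -0.0003], [0, 0, -0.0003]]'

```text
time: 45.88
tool_pos: [443.9, -127.7, 133.7]
tcp_rot: [-3.139, 0.008, 3.039]
contact_force: [-1.2, -0.3, -0.0]
grip_width: 38.1
finger_force: 30.0
```

Request:
send_rows --offset '[[-0.22, 0.68, -0.04], [-0.22, 0.68, -0.04]]' --delta_rot '[[0, 0, 0.043], [0, 0, 0.043]]'

```text
time: 46.12
tool_pos: [476.0, -46.8, 133.9]
tcp_rot: [3.141, -0.001, 2.764]
contact_force: [0.3, -0.6, -0.5]
grip_width: 38.0
finger_force: 30.0
```

Request:
send_rows --offset '[[-0.026, 0.707, -0.043], [-0.026, 0.707, -0.043]]' --delta_rot '[[0, 0, 0.0429], [0, 0, 0.0429]]'

```text
time: 46.38
tool_pos: [510.0, 31.8, 138.7]
tcp_rot: [-3.141, -0.002, 2.497]
contact_force: [0.7, -0.6, -0.6]
grip_width: 37.7
finger_force: 30.0
```

Request:
send_rows --offset '[[0.22, 0.52, 0.08], [0.22, 0.52, 0.08]]' --delta_rot '[[0, 0, 0.039], [0, 0, 0.039]]'

```text
time: 46.62
tool_pos: [525.5, 98.3, 128.3]
tcp_rot: [-3.14, -0.002, 2.254]
contact_force: [0.3, 0.5, -0.7]
grip_width: 37.6
finger_force: 30.0
```

Request:
send_rows --offset '[[0.344, 0.454, 0.086], [0.344, 0.454, 0.086], [0.344, 0.454, 0.086]]' --delta_rot '[[0, 0, 0.0391], [0, 0, 0.0391], [0, 0, 0.0391]]'

```text
time: 47.0
tool_pos: [541.4, 162.7, 118.3]
tcp_rot: [-3.139, -0.001, 2.011]
contact_force: [-0.9, 0.1, -1.3]
grip_width: 37.7
finger_force: 30.0
```

Request:
send_rows --offset '[[0, 0, 0.25], [0, 0, 0.5], [0, 0, 0.7], [0, 0, 0.775], [0, 0, 0.775]]' --delta_rot '[[0, 0, 0], [0, 0, 0], [0, 0, 0], [0, 0, 0], [0, 0, 0]]'

```text
time: 47.62
tool_pos: [542.1, 161.3, 26.7]
tcp_rot: [-3.14, -0.0, 2.009]
contact_force: [0.7, -1.3, 0.2]
grip_width: 37.9
finger_force: 30.0
```

Request:
send_rows --offset '[[0, 0, 0], [0, 0, 0], [0, 0, 0]]' --delta_rot '[[0, 0, 0], [0, 0, 0], [0, 0, 0]]' --grip 0.56

```text
time: 48.0
tool_pos: [542.7, 162.1, 27.7]
tcp_rot: [3.14, 0.0, 2.009]
contact_force: [0.2, -0.8, -0.3]
grip_width: 51.2
finger_force: 0.0
```

Request:
send_rows --offset '[[0, 0, -0.4], [0, 0, -0.858], [0, 0, -0.858]]' --delta_rot '[[0, 0, 0], [0, 0, 0], [0, 0, 0]]'

```text
time: 48.38
tool_pos: [545.2, 162.6, 134.9]
tcp_rot: [3.132, 0.003, 2.009]
contact_force: [-0.5, -0.6, -0.1]
grip_width: 51.6
finger_force: 0.0
```

```bash
python3 - <<'E'
from h import *
from pl import *
I=cap()
P=[608.5,-259,19];R_=[]
for k in range(3):
    m=masks_near("blank",P,rad=20)
    if m: f=fit(BLOCK,19,m,[*P[:2],-.5]);print(list(m),f,fit(BLOCK,19,m,[*P[:2],-.5],True))
    m=masks_near("jig",[432,-350,15],rad=25);print("jig",list(m),[fit(PLATE,0,{n:m[n]},[432,-350,-.64]) for n in m])
    cap()
for t in("nest","clamp_hinge","jig"):
    r={n:[np.round(d["uv"],1).tolist() for d in finder.pinpoint(t,n)] for n in C};print(t,r)
a=I["scene"][120:215,225:320];b=I["top"][160:290,355:485]
c=np.hstack([cv2.resize(a,(400,400),interpolation=cv2.INTER_CUBIC),cv2.resize(b,(400,400),interpolation=cv2.INTER_CUBIC)])
cv2.imwrite("pics/c8.png",c[:,:,::-1])
E
```

```text
['scene', 'top'] [ 609.584 -258.249   -0.504    0.863] [ 608.966 -260.28    -0.514   11.813    0.892]
jig ['scene', 'top'] [array([ 432.572, -350.085,   -0.623,    0.773]), array([ 429.647, -348.899,   -0.663,    0.94 ])]
['scene', 'top'] [ 608.351 -258.485   -0.516    0.879] [ 608.234 -259.743   -0.523   12.355    0.915]
jig ['scene', 'top'] [array([ 433.478, -348.524,   -0.619,    0.786]), array([ 430.757, -349.022,   -0.64 ,    0.953])]
['scene', 'top'] [ 609.591 -258.177   -0.502    0.847] [ 608.676 -260.54    -0.527   11.136    0.884]
jig ['scene', 'top'] [array([ 434.165, -347.136,   -0.633,    0.777]), array([ 430.028, -349.305,   -0.651,    0.949])]
nest {'scene': [[274.8, 155.3], [308.7, 220.0]], 'top': [[411.7, 223.0], [393.0, 260.4]]}
clamp_hinge {'scene': [[289.6, 144.6], [457.0, 299.8]], 'top': [[401.6, 239.3]]}
jig {'scene': [[287.0, 162.5], [456.6, 299.7]], 'top': [[404.2, 236.9]]}
```

View pics/c8.png

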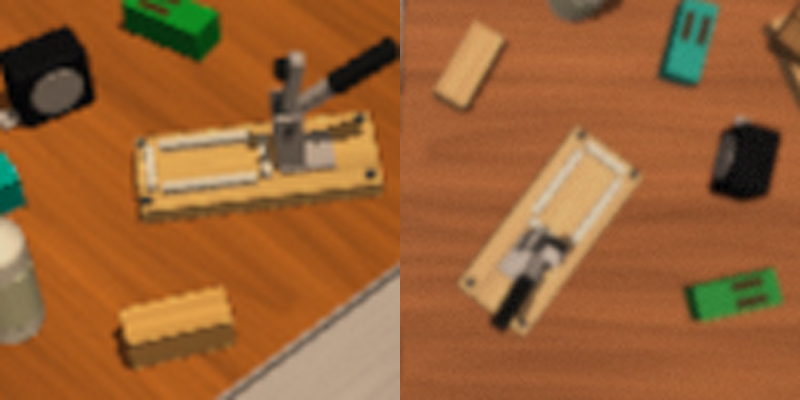

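The nest at crop pixel (575,185) is empty, the clamp stands back, and the blank is still at (470,65). I'll rectify the nest and the blank in both cameras to line them up precisely.

```bash
cat > rect.py <<'E'
from h import *
def rect(im,n,x,y,yaw,z,L=70,W=35,s=2.8):
    c,si=np.cos(yaw),np.sin(yaw)
    q=np.array([[-L,W],[L,W],[L,-W],[-L,-W]],float)   # block frame
    P=np.c_[x+c*q[:,0]-si*q[:,1],y+si*q[:,0]+c*q[:,1],np.full(4,z)]
    w,h=int(2*L*s),int(2*W*s)
    H=cv2.getPerspectiveTransform(proj(n,P).astype(np.float32),np.float32([[0,0],[w,0],[w,h],[0,h]]))
    return cv2.warpPerspective(im,H,(w,h),flags=cv2.INTER_CUBIC)
def ticks(r,L=70,W=35,s=2.8,xs=(-45,45),ys=(-19,19)):
    for x in xs:
        a=int((x+L)*s);r[:14,a]=r[-14:,a]=(0,255,255)
    for y in ys:
        a=int((W-y)*s);r[a,:14]=r[a,-14:]=(0,255,255)
    return r
E
python3 - <<'E'
from rect import *
I={n:np.mean([optics.capture(n).astype(float) for _ in range(3)],0).astype(np.uint8) for n in C}
yaw=-.64;u=np.array([np.cos(yaw),np.sin(yaw)]);v=np.array([-u[1],u[0]])
nest=600*u-21*v;print(nest)
rows=[]
for n in("top","scene"):
    a=rect(I[n],n,*nest,yaw,28);b=rect(I[n],n,609,-258.4,-.51,38)
    for nm,r in(("nest",a),("blank",b)):
        g=cv2.cvtColor(r,cv2.COLOR_RGB2GRAY).astype(float)
        if nm=="blank":
            p=g[60:136].mean(0);q=g[:,100:290].mean(1)
            d=np.diff(cv2.GaussianBlur(p[None],(9,1),0)[0]);e=np.diff(cv2.GaussianBlur(q[None],(9,1),0)[0])
            print(n,"along",(np.argmax(d[:150])+.5)/2.8-70,(150+0+np.argmin(d[150:])+.5)/2.8-70,"across(top,bottom)",35-(np.argmax(e[:98])+.5)/2.8,35-(98+np.argmin(e[98:])+.5)/2.8)
    rows.append(np.hstack([ticks(a,xs=(-48,48),ys=(-22,22)),ticks(b)]))
cv2.imwrite("pics/c9.png",np.vstack(rows)[:,:,::-1])
E
```

```text
[ 468.716 -375.161]
top along -44.46428571428571 45.53571428571429 across(top,bottom) 18.035714285714285 -20.17857142857143
scene along -43.035714285714285 47.321428571428584 across(top,bottom) 21.607142857142854 -16.964285714285715
```

View pics/c9.png

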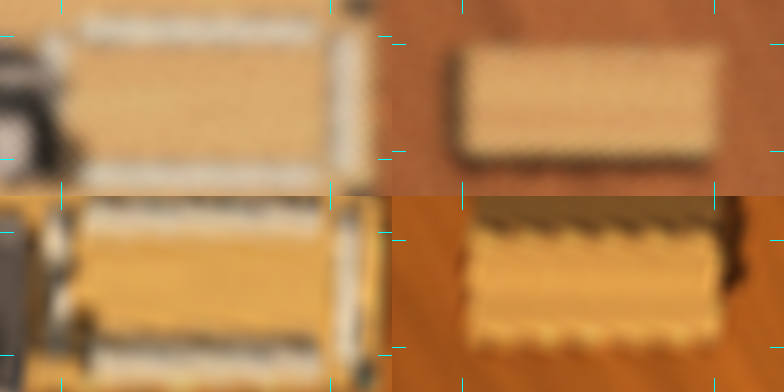

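In the rectified views the nest sits about +0.9 mm along jig x relative to the blank's offset. The blank matches its fitted outline and the rails are level, so the yaws are right. Next I grip the blank.

```bash
python3 - <<'E'
from pl import *
plan((600,-80,140,2.4),(609,-258.4,120,2.632),(609,-258.4,14,2.632,30),("grip",0,6),(609,-258.4,110,2.632),(469.4,-375.7,110,2.5016),(469.4,-375.7,44,2.5016,15))
E
```

```text
[-0.68, -0.14, -0.03] -0.021 x 2
  [-0.65, -0.23, -0.03] -0.021 x 2
  [-0.617, -0.311, -0.023] -0.0202 x 2
  [-0.53, -0.52, 0.08] -0.018 x 2
  [-0.466, -0.582, 0.086] -0.0189 x 2
  [-0.0, -0.0, 0.884] 0.0 x 4
  GRIP 0 x 6
  [-0.0, -0.0, -0.8] 0.0 x 2
  [0.27, -0.71, -0.0] 0.01 x 2
  [0.224, -0.727, -0.0] 0.0108 x 2
  [-0.0, 0.0, 0.55] -0.0 x 5
end [ 469.34 -375.72   43.96    2.5 ]
```

Request:
send_rows --offset '[[-0.68, -0.14, -0.03], [-0.68, -0.14, -0.03]]' --delta_rot '[[0, 0, -0.021], [0, 0, -0.021]]' --grip 0.75

```text
time: 50.22
tool_pos: [562.4, 78.7, 133.8]
tcp_rot: [3.141, 0.001, 2.14]
contact_force: [1.5, 0.4, -0.4]
grip_width: 66.3
finger_force: 0.0
```

Request:
send_rows --offset '[[-0.65, -0.23, -0.03], [-0.65, -0.23, -0.03]]' --delta_rot '[[0, 0, -0.021], [0, 0, -0.021]]'

```text
time: 50.48
tool_pos: [581.2, -2.3, 137.3]
tcp_rot: [3.141, 0.001, 2.27]
contact_force: [1.1, 0.4, -0.8]
grip_width: 68.4
finger_force: 0.0
```

Request:
send_rows --offset '[[-0.617, -0.311, -0.023], [-0.617, -0.311, -0.023]]' --delta_rot '[[0, 0, -0.0202], [0, 0, -0.0202]]'

```text
time: 50.72
tool_pos: [600.4, -82.6, 139.9]
tcp_rot: [3.141, 0.0, 2.396]
contact_force: [-0.6, 1.1, 0.2]
grip_width: 69.0
finger_force: 0.0
```

Request:
send_rows --offset '[[-0.53, -0.52, 0.08], [-0.53, -0.52, 0.08]]' --delta_rot '[[0, 0, -0.018], [0, 0, -0.018]]'

```text
time: 50.98
tool_pos: [604.5, -170.8, 129.8]
tcp_rot: [3.142, -0.001, 2.51]
contact_force: [0.1, 1.1, -0.4]
grip_width: 68.4
finger_force: 0.0
```

Request:
send_rows --offset '[[-0.466, -0.582, 0.086], [-0.466, -0.582, 0.086], [-0.466, -0.582, 0.086], [-0.466, -0.582, 0.086]]' --delta_rot '[[0, 0, -0.0189], [0, 0, -0.0189], [0, 0, -0.0189], [0, 0, -0.0189]]'

```text
time: 51.48
tool_pos: [609.0, -256.8, 120.0]
tcp_rot: [3.141, -0.001, 2.631]
contact_force: [1.2, 0.1, 0.4]
grip_width: 69.1
finger_force: 0.0
```

Request:
send_rows --offset '[[0, 0, 0.3], [0, 0, 0.6], [0, 0, 0.884], [0, 0, 0.884]]' --delta_rot '[[0, 0, 0], [0, 0, 0], [0, 0, 0], [0, 0, 0]]'

```text
time: 51.98
tool_pos: [607.4, -255.6, 11.6]
tcp_rot: [3.141, -0.006, 2.633]
contact_force: [0.5, 0.6, 0.4]
grip_width: 68.9
finger_force: 0.0
```

Request:
send_rows --offset '[[0, 0, 0], [0, 0, 0], [0, 0, 0], [0, 0, 0], [0, 0, 0], [0, 0, 0]]' --delta_rot '[[0, 0, 0], [0, 0, 0], [0, 0, 0], [0, 0, 0], [0, 0, 0], [0, 0, 0]]' --grip 0

```text
time: 52.72
tool_pos: [609.3, -258.7, 15.0]
tcp_rot: [3.141, 0.001, 2.631]
contact_force: [-1.6, 1.1, 6.2]
grip_width: 37.8
finger_force: 30.0
```

Request:
send_rows --offset '[[0, 0, -0.4], [0, 0, -0.8], [0, 0, -0.8]]' --delta_rot '[[0, 0, 0], [0, 0, 0], [0, 0, 0]]'

```text
time: 53.1
tool_pos: [611.0, -259.9, 114.5]
tcp_rot: [-3.142, 0.009, 2.632]
contact_force: [-0.1, 0.8, -1.1]
grip_width: 38.0
finger_force: 30.0
```

Request:
send_rows --offset '[[0.27, -0.71, 0], [0.27, -0.71, 0]]' --delta_rot '[[0, 0, 0.01], [0, 0, 0.01]]'

```text
time: 53.35
tool_pos: [536.3, -317.9, 108.3]
tcp_rot: [-3.141, -0.003, 2.567]
contact_force: [0.1, 0.1, -1.4]
grip_width: 37.8
finger_force: 30.0
```

Request:
send_rows --offset '[[0.224, -0.727, 0], [0.224, -0.727, 0], [0.224, -0.727, 0], [0.224, -0.727, 0]]' --delta_rot '[[0, 0, 0.0108], [0, 0, 0.0108], [0, 0, 0.0108], [0, 0, 0.0108]]'

```text
time: 53.85
tool_pos: [469.2, -375.2, 109.1]
tcp_rot: [3.141, -0.001, 2.501]
contact_force: [-0.1, 0.5, 0.2]
grip_width: 37.7
finger_force: 30.0
```

Request:
send_rows --offset '[[0, 0, 0.14], [0, 0, 0.28], [0, 0, 0.42], [0, 0, 0.5], [0, 0, 0.5], [0, 0, 0.5]]' --delta_rot '[[0, 0, 0], [0, 0, 0], [0, 0, 0], [0, 0, 0], [0, 0, 0], [0, 0, 0]]'

```text
time: 54.6
tool_pos: [469.4, -376.2, 50.4]
tcp_rot: [-3.142, 0.001, 2.501]
contact_force: [-0.6, 0.1, -0.2]
grip_width: 37.7
finger_force: 30.0
```

```bash
python3 - <<'E'
from rect import *
o=get_obs();print(o["tool_pos"],o["tcp_rot"],o["contact_force"],o["grip_width"])
I={n:np.mean([optics.capture(n).astype(float) for _ in range(3)],0).astype(np.uint8) for n in C}
a=rect(I["scene"],"scene",468.72,-375.16,-.64,74);b=rect(I["scene"],"scene",468.72,-375.16,-.64,28)
c=cv2.resize(I["scene"][125:195,235:305],(392,392),interpolation=cv2.INTER_CUBIC)
cv2.imwrite("pics/c10.png",np.hstack([np.vstack([ticks(a),ticks(b,xs=(-48,48))]),c])[:,:,::-1])
E
```

```text
[ 469.37  -376.161   50.359] [-3.142  0.001  2.501] [-0.608  0.061 -0.185] 37.712335626314946
```

View pics/c10.png

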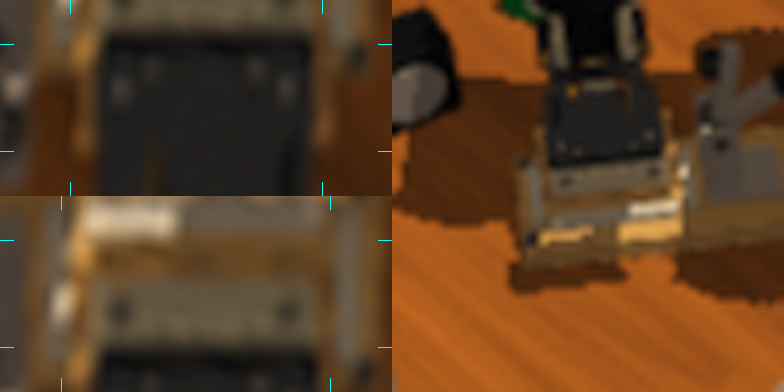

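In the rectified view the blank hovers about centred between the end rails, with its ends at columns ~75 and ~330. The rails give 1.8 mm and 3.2 mm of clearance, so I shift it 0.7 mm along +x and lower it.

Request:
send_rows --offset '[[-0.006, 0, 0.04], [-0.006, 0, 0.08], [-0.006, 0, 0.1], [-0.006, 0, 0.12], [-0.006, 0, 0.12]]' --delta_rot '[[0, 0, 0], [0, 0, 0], [0, 0, 0], [0, 0, 0], [0, 0, 0]]'

```text
time: 55.52
tool_pos: [469.6, -376.2, 35.3]
tcp_rot: [3.141, -0.0, 2.501]
contact_force: [0.4, -0.3, -0.3]
grip_width: 37.6
finger_force: 30.0
```

Request:
send_rows --offset '[[0, 0, 0.013], [0, 0, 0.013]]' --delta_rot '[[0, 0, 0], [0, 0, 0]]'

```text
time: 55.78
tool_pos: [469.8, -376.4, 35.0]
tcp_rot: [-3.142, 0.001, 2.501]
contact_force: [-1.7, 1.9, 5.5]
grip_width: 38.1
finger_force: 30.0
```

Request:
send_rows --offset '[[0, 0, 0], [0, 0, 0], [0, 0, 0]]' --delta_rot '[[0, 0, 0], [0, 0, 0], [0, 0, 0]]' --grip 0.6

```text
time: 56.15
tool_pos: [469.7, -376.3, 33.9]
tcp_rot: [3.141, -0.0, 2.501]
contact_force: [0.2, 0.5, -0.3]
grip_width: 54.8
finger_force: 0.0
```

Request:
send_rows --offset '[[0, 0, -0.5], [0, 0, -1.0], [0, 0, -1.0]]' --delta_rot '[[0, 0, 0], [0, 0, 0], [0, 0, 0]]'

```text
time: 56.52
tool_pos: [471.8, -378.4, 159.4]
tcp_rot: [-3.14, 0.011, 2.501]
contact_force: [0.1, -0.5, -1.1]
grip_width: 54.8
finger_force: 0.0
```

Request:
send_rows --offset '[[0.1, 0.95, -0.3], [0.1, 0.95, -0.3]]' --delta_rot '[[0, 0, 0], [0, 0, 0]]'

```text
time: 56.78
tool_pos: [528.2, -276.6, 189.3]
tcp_rot: [3.141, -0.002, 2.499]
contact_force: [0.6, -0.3, -0.9]
grip_width: 55.3
finger_force: 0.0
```

Request:
send_rows --offset '[[0, 0.95, 0], [0, 0.95, 0], [0, 0.95, 0]]' --delta_rot '[[0, 0, 0], [0, 0, 0], [0, 0, 0]]'

```text
time: 57.15
tool_pos: [597.6, -182.7, 188.6]
tcp_rot: [3.141, -0.002, 2.506]
contact_force: [0.1, -1.1, 1.3]
grip_width: 54.8
finger_force: 0.0
```

```bash
python3 - <<'E'
from rect import *
from pl import *
p=np.array([469.34,-375.72,109.96])+R.from_euler("xyz",[np.pi,0,2.5016]).apply(np.array([-.006+.1,1.9,.5+.12+.013-1.3])*120)
json.dump([*p,2.5016],open(F,"w"));print(p,get_obs()["tool_pos"])
I={n:np.mean([optics.capture(n).astype(float) for _ in range(3)],0).astype(np.uint8) for n in C}
m=masks_near("blank",[469.4,-375.7,39],rad=15)
print(list(m),fit(BLOCK,39,m,[469.4,-375.7,-.64]) if m else 0,fit(BLOCK,39,m,[469.4,-375.7,-.64],True) if m else 0)
t=[rect(I[n],n,468.72,-375.16,-.64,58) for n in("top","scene")]
c=cv2.resize(I["scene"][120:190,240:310],(392,392),interpolation=cv2.INTER_CUBIC)
cv2.imwrite("pics/c11.png",np.hstack([np.vstack([ticks(x) for x in t]),c])[:,:,::-1])
for n in C: print(n,[(np.round(d["uv"],1).tolist(),round(d["confidence"],2)) for d in finder.pinpoint("clamp_grip",n)])
E
```

```text
[ 596.452 -186.105  190.   ] [ 597.621 -182.736  188.578]
['top'] [ 467.22  -378.02    -0.632    0.917] [ 467.081 -378.706   -0.629   34.264    0.92 ]
scene [([313.0, 135.5], 0.71)]
top [([393.5, 260.8], 0.67)]
```

View pics/c11.png

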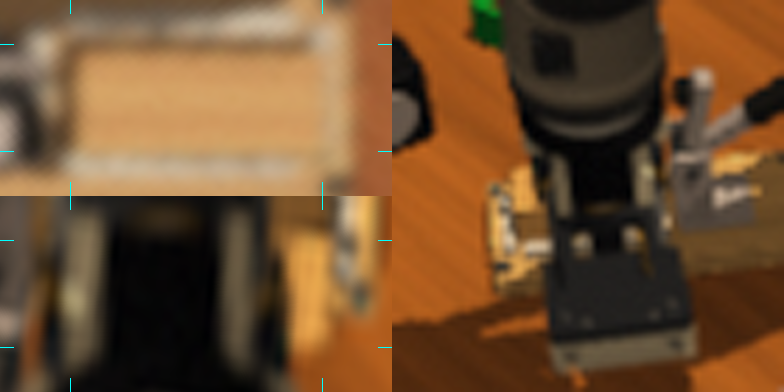

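The top rectified view shows the blank level inside the rails: its ends at columns 75 and 322 are between both end rails. The clamp is still open. Now I close it.

```bash
python3 - <<'E'
from pl import *
plan((470,-225,200,2.5016),(346.7,-284,200,2.5016),(346.7,-284,111,2.5016,30),("grip",0,6))
for q in (1.6,1.45,1.3,1.15,1,.85,.7,.55,.4,.25,.1,0,-.03):
    e=np.pi/4+q;e0=np.pi/4+1.73;print(q,np.round([-(np.cos(e)-np.cos(e0))*95/120,-(np.sin(e)-np.sin(e0))*95/120],3))
E
```

```text
[0.652, -0.889, -0.083] -0.0 x 3
  [0.27, -0.5, -0.0] -0.0 x 2
  [0.26, -0.508, -0.0] -0.0 x 2
  [0.0, -0.0, 0.741] -0.0 x 3
  GRIP 0 x 6
end [ 346.74 -283.99  111.04    2.5 ]
1.6 [-0.066 -0.079]
1.45 [-0.153 -0.159]
1.3 [-0.252 -0.225]
1.15 [-0.359 -0.276]
1 [-0.473 -0.31 ]
0.85 [-0.59  -0.326]
0.7 [-0.709 -0.325]
0.55 [-0.826 -0.306]
0.4 [-0.939 -0.27 ]
0.25 [-1.045 -0.217]
0.1 [-1.143 -0.149]
0 [-1.201 -0.096]
-0.03 [-1.218 -0.079]
```

Request:
send_rows --offset '[[0.652, -0.889, -0.083], [0.652, -0.889, -0.083], [0.652, -0.889, -0.083]]' --delta_rot '[[0, 0, 0], [0, 0, 0], [0, 0, 0]]'

```text
time: 58.02
tool_pos: [466.8, -225.9, 200.5]
tcp_rot: [-3.141, -0.001, 2.498]
contact_force: [0.3, -0.2, 0.2]
grip_width: 54.9
finger_force: 0.0
```

Request:
send_rows --offset '[[0.27, -0.5, 0], [0.27, -0.5, 0]]' --delta_rot '[[0, 0, 0], [0, 0, 0]]'

```text
time: 58.28
tool_pos: [406.1, -254.9, 200.2]
tcp_rot: [-3.141, 0.0, 2.498]
contact_force: [0.6, 0.3, 0.0]
grip_width: 55.3
finger_force: 0.0
```

Request:
send_rows --offset '[[0.26, -0.508, 0], [0.26, -0.508, 0], [0.26, -0.508, 0], [0.26, -0.508, 0]]' --delta_rot '[[0, 0, 0], [0, 0, 0], [0, 0, 0], [0, 0, 0]]'

```text
time: 58.78
tool_pos: [347.7, -283.8, 200.0]
tcp_rot: [3.141, 0.001, 2.502]
contact_force: [0.6, 1.0, -0.3]
grip_width: 54.9
finger_force: 0.0
```

Request:
send_rows --offset '[[0, 0, 0.25], [0, 0, 0.5], [0, 0, 0.741], [0, 0, 0.741]]' --delta_rot '[[0, 0, 0], [0, 0, 0], [0, 0, 0], [0, 0, 0]]'

```text
time: 59.28
tool_pos: [346.6, -282.5, 109.5]
tcp_rot: [3.14, -0.004, 2.502]
contact_force: [-0.1, -0.2, -0.1]
grip_width: 55.2
finger_force: 0.0
```

Request:
send_rows --offset '[[0, 0, 0], [0, 0, 0], [0, 0, 0], [0, 0, 0], [0, 0, 0], [0, 0, 0]]' --delta_rot '[[0, 0, 0], [0, 0, 0], [0, 0, 0], [0, 0, 0], [0, 0, 0], [0, 0, 0]]' --grip 0

```text
time: 60.02
tool_pos: [347.0, -283.8, 111.4]
tcp_rot: [3.141, 0.001, 2.501]
contact_force: [2.7, 4.1, 5.2]
grip_width: 17.6
finger_force: 30.0
```

Request:
send_rows --offset '[[-0.066, 0.003, -0.079], [-0.153, 0.005, -0.159], [-0.252, 0.005, -0.225], [-0.359, 0.005, -0.276], [-0.473, 0.005, -0.31], [-0.59, 0.005, -0.326], [-0.709, 0.005, -0.325], [-0.826, 0.005, -0.306]]' --delta_rot '[[0, 0, 0], [0, 0, 0], [0, 0, 0], [0, 0, 0], [0, 0, 0], [0, 0, 0], [0, 0, 0], [0, 0, 0]]'

```text
time: 61.02
tool_pos: [426.1, -343.1, 148.8]
tcp_rot: [-3.141, -0.002, 2.501]
contact_force: [-2.8, 2.5, 6.2]
grip_width: 18.1
finger_force: 30.0
```

Request:
send_rows --offset '[[-0.06, 0, 0.018], [-0.113, 0, 0.036], [-0.168, 0, 0.062], [-0.219, 0, 0.089], [-0.268, 0, 0.122], [-0.317, 0, 0.157], [-0.317, 0, 0.157]]' --delta_rot '[[0, 0, 0], [0, 0, 0], [0, 0, 0], [0, 0, 0], [0, 0, 0], [0, 0, 0], [0, 0, 0]]'

```text
time: 61.9
tool_pos: [459.9, -368.5, 132.0]
tcp_rot: [-3.14, 0.01, 2.501]
contact_force: [6.5, -1.1, 10.1]
grip_width: 17.7
finger_force: 30.0
```

Request:
send_rows --offset '[[-0.03, 0, 0.026], [-0.058, 0, 0.053], [-0.075, 0, 0.07], [-0.085, 0, 0.085], [-0.085, 0, 0.085]]' --delta_rot '[[0, 0, 0], [0, 0, 0], [0, 0, 0], [0, 0, 0], [0, 0, 0]]'

```text
time: 62.52
tool_pos: [469.4, -375.6, 123.1]
tcp_rot: [-3.14, 0.014, 2.501]
contact_force: [8.6, -4.1, 12.4]
grip_width: 17.9
finger_force: 30.0
```

Request:
send_rows --offset '[[0, 0, 0.025], [0, 0, 0.05], [0, 0, 0.05]]' --delta_rot '[[0, 0, 0], [0, 0, 0], [0, 0, 0]]'

```text
time: 62.9
tool_pos: [472.3, -377.9, 119.8]
tcp_rot: [-3.139, 0.024, 2.501]
contact_force: [15.1, -6.9, 18.9]
grip_width: 17.4
finger_force: 30.0
```

Request:
send_rows --offset '[[0, 0, 0], [0, 0, 0], [0, 0, 0], [0, 0, 0], [0, 0, 0]]' --delta_rot '[[0, 0, 0], [0, 0, 0], [0, 0, 0], [0, 0, 0], [0, 0, 0]]' --grip 0.7

```text
time: 63.52
tool_pos: [464.8, -371.6, 112.4]
tcp_rot: [3.141, -0.001, 2.501]
contact_force: [-0.2, -0.5, 0.2]
grip_width: 61.8
finger_force: 0.0
```

Request:
send_rows --offset '[[0, 0, -0.45], [0, 0, -0.9], [0, 0, -0.9]]' --delta_rot '[[0, 0, 0], [0, 0, 0], [0, 0, 0]]'

```text
time: 63.9
tool_pos: [466.6, -373.2, 225.6]
tcp_rot: [-3.14, 0.009, 2.501]
contact_force: [0.0, 0.6, -1.0]
grip_width: 64.0
finger_force: 0.0
```

Request:
send_rows --offset '[[0.3, 0.95, 0], [0.3, 0.95, 0], [0.3, 0.95, 0]]' --delta_rot '[[0, 0, 0], [0, 0, 0], [0, 0, 0]]'

```text
time: 64.28
tool_pos: [504.9, -255.0, 219.8]
tcp_rot: [3.141, -0.002, 2.506]
contact_force: [-0.2, 0.1, 0.4]
grip_width: 64.2
finger_force: 0.0
```

Request:
send_rows --offset '[[0.2, 0.98, 0], [0.2, 0.98, 0], [0.2, 0.98, 0]]' --delta_rot '[[0, 0, 0], [0, 0, 0], [0, 0, 0]]'

```text
time: 64.65
tool_pos: [556.1, -147.6, 219.7]
tcp_rot: [3.141, -0.001, 2.505]
contact_force: [0.7, -0.1, -0.5]
grip_width: 64.4
finger_force: 0.0
```

Request:
send_rows --offset '[[0.4, 0.98, 0], [0.4, 0.98, 0], [0.4, 0.98, 0]]' --delta_rot '[[0, 0, 0], [0, 0, 0], [0, 0, 0]]'

```text
time: 65.03
tool_pos: [587.4, -25.1, 219.9]
tcp_rot: [-3.141, -0.001, 2.505]
contact_force: [0.1, -1.0, 0.0]
grip_width: 64.2
finger_force: 0.0
```

```bash
python3 - <<'E'
from h import *
print(get_obs()["tool_pos"],get_obs()["time"])
I=cap()
a=cv2.resize(I["scene"][115:195,235:335],(400,320),interpolation=cv2.INTER_CUBIC)
b=cv2.resize(I["top"][195:275,365:465],(400,320),interpolation=cv2.INTER_CUBIC)
c=cv2.resize(I["scene"][130:335,190:510],(400,256),interpolation=cv2.INTER_CUBIC)
d=cv2.resize(I["top"][130:335,140:460],(400,256),interpolation=cv2.INTER_CUBIC)
cv2.imwrite("pics/c12.png",np.vstack([np.hstack([a,b]),np.hstack([c,d])])[:,:,::-1])
for t in("clamp_grip","clamp_hinge"):
  r={n:[(np.round(d["uv"],1).tolist(),round(d["confidence"],2)) for d in finder.pinpoint(t,n)] for n in C};print(t,r)
  if r["scene"] and r["top"]: print(tri(r["scene"][0][0],r["top"][0][0]))
E
```

```text
[587.375 -25.146 219.88 ] 65.025
clamp_grip {'scene': [([284.0, 161.0], 0.61), ([271.3, 135.5], 0.55)], 'top': [([420.5, 222.7], 0.5)]}
(array([ 455.077, -383.325,    3.214]), np.float64(32.199340248615776))
clamp_hinge {'scene': [([293.4, 147.1], 0.97)], 'top': [([401.9, 238.9], 0.8), ([192.3, 238.3], 0.4)]}
(array([ 411.241, -330.866,   74.092]), np.float64(3.141779102788242))
```

View pics/c12.png

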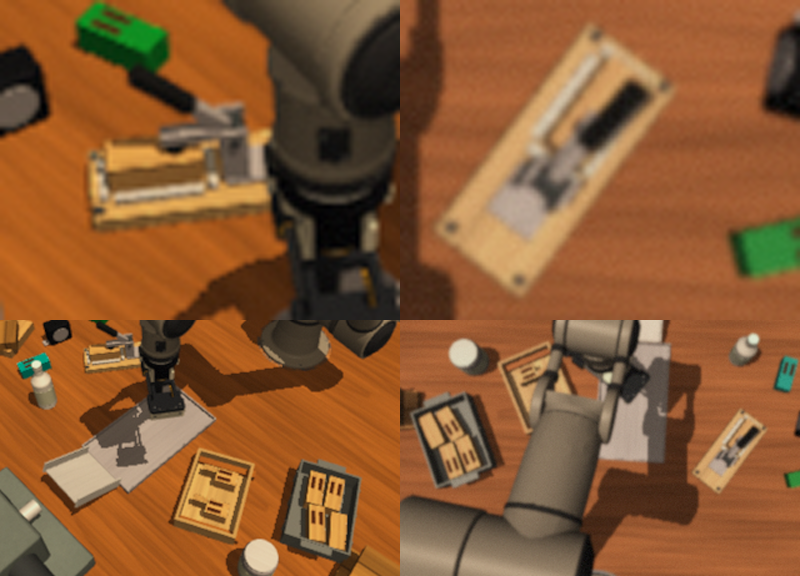

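The clamp is down with its pad on the blank; the handle is back at scene (271,135) and top (420,223), about where it started. Four blocks are in the tote, both rejects are in the bin, and the tray is empty.

```bash
python3 -c "
from plant import ticket;print(ticket.close_job())"
```

```text
the job is handed in; nothing more can be done
None
```

The changeover is done and handed in at about 65 s: all four sound blocks are in the grey tote, both split blocks are in the reject bin, and the blank lies flat in the nest with the clamp closed on it; the final picture confirmed this, but the hand-in returned no verdict.

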